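# Set the length stop and lock it to the first click

## Task

Slide the blue stop carriage along its rail until its white pointers stand at the orange index tabs, then lock it there: swing the red-handled clutch lever clockwise (seen from above) until the clutch clicks once, and stop at that first click. Let go, leaving the carriage on the mark; do not bump the light bar over the rail or push the other tools about.

Things in the scene. Friction and masses are not known exactly. Their poses are not given: they have to be found in the camera images.
- bench_rail: Fixed steel base 340x130x20 mm carrying an aluminium rail (50 mm wide, top 40 mm above the table); origin under its centre on the table. x runs along the rail away from the robot (turned up to 0.25 rad), y to the left, z up.
- index_tabs: The mark: two orange tabs 14 mm long with a black line, one each side of the rail; fixed. Origin on the rail's centre line at table height, at the x of the black lines; axes parallel to bench_rail. Top 24 mm above the table. Its place along the rail varies.
- pointer (a point): Tip of the carriage's left white pointer with a red line (its twin is on the right), 57 mm left of the rail's centre line, 49 mm above the table, above the tabs. On the mark when its x along bench_rail equals that of index_tabs, within 8 mm.
- carriage (a joint): Slide of the blue carriage (block 110x86x30 mm with a boss on top) along bench_rail's x, m, 0 at the robot's end to 0.11. It drags with about 6 N and stays where it is left; that drag is all that holds it, also once locked. It starts 35 to 90 mm short of the mark, nearer the robot.
- hub (a point): On the lever's turning axis, level (along that axis) with point grip, 171 mm above the table; rides with the carriage. The axis leans 35 degrees from vertical, up and towards the robot: (-sin 35deg, 0, cos 35deg) in bench_rail's frame. A yellow pin in the hub jumps out about 14 mm at the click.
- grip (a point): Middle of the red post at the lever's end: diameter 24 mm, 50 mm long, parallel to the turning axis, 110 mm from it; top 24 mm above this point, steel lever (20 wide, 12 thick) 25 mm below. The lever slopes down from the hub towards the robot, at the start 0.4 to 0.95 rad to the right of straight towards it, and swings left. Point 108 mm above the table when straight; the post is fast on the lever, so a hard grip adds drag.
- screw (a joint): Turn of the clamp screw, driven by the lever through the clutch, rad, grows clockwise seen from above; starts at 0 to 0.15, turns with 0.5 N m (4.5 N at the post), bottoms at 0.8. The lever then points somewhere between 0.15 rad right and 0.25 rad left of straight towards the robot; this varies.
- click (a joint): Slip of the lever against the screw, rad, same sense, 0 to 0.20. Stays near 0 until the screw has bottomed and about 0.95 N m (9 N at the post) is reached; then the torque drops and beyond 0.14 (dead centre) an over-centre spring snaps it to 0.20: the first click, where it rests. Let go before dead centre it springs back to 0.
- tape_measure: Black tape measure, 60x74x28 mm, bystander; origin under its middle.
- screwdriver: Red-handled screwdriver, 34x160x32 mm, bystander; origin under its middle.
- c_clamp: Blue C-clamp lying flat, 108x78x12 mm, bystander; origin under its middle.
- try_square: Try square, 153x105x15 mm, bystander; origin under its middle.
- light_bar: Grey bar with white diffuser over the rail; origin and axes as bench_rail. Bar 50 (x) by 284 mm (y), centred at x = -50 mm, y = 0, underside 300 mm above the table, on a 16 mm column at x = +155 mm. It is straight above the lever's post when the carriage is on the mark, so the tool must lean back towards the robot there. Hitting it with over 8 N fails.
- over (a joint): Overtightening: how far the bottomed screw is forced on after the first click, rad, same sense. 0 unless the lever is pushed on past the click with over 1.3 N m (12 N at the post); it does not come back. More than 0.15 (17 mm at the post) fails.

How it is judged:
By the outcome, as a careful person would: the job done as asked, in the order asked, and still so for the second after the job is handed in, with the robot touching nothing.
It also fails if it takes over 45 s, if anything falls off the work surface, if the arm or the gripper's body presses on something with over 40 N, if the wrist force passes 120 N, or if a joint passes its speed limit or range.

## Robot

A 6-joint arm with a two-finger parallel gripper is mounted at the origin on a cart in front of the work surface, level with it; the furniture and walls round the work are solid. World frame = base frame: x ahead of the robot, y to its left, z up, the work surface at z = 0. Lengths are in m, angles in degrees, forces in N, time in s.
With the tool pointing down it reaches from about 0.375 to 0.9 m from the base axis. Payload 3.1 kg.
Tool frame: the origin (TCP) lies midway between the tips of the shut fingers; the grasp point (between the pads) lies 19 mm behind it; z points along the fingers, y is the direction in which the jaws open and shut (so a half turn about z gives the same grasp; the last joint's range is limited). The gripper opens to 87 mm and grips with 3 to 60 N. Pads are 19 mm wide; open, the fingers measure 117 mm over their backs; the gripper's body (75 mm by 190 mm) begins 51 mm behind the grasp point.
Start: joints at [-80.758, 30.224, 82.088, -0, 67.689, -10.227], TCP at [0.208, -0.589, 0.223] pointing down, gripper open.
Joint ranges: [-176.69, 176.69], [-43.24, 126.21], [12.49, 139.97], [-82, 262], [0, 151.66], [-163.58, 163.58]. Speed limits (degrees/s): [159.86, 159.86, 180, 180, 180, 180].

## Interface

Orientations are given as a 3x3 rotation matrix whose columns are the frame's x, y, z axes.
In Python, from rig import bot gives the robot as it stands.
- The arm moves only by the tool carry_out, never from a script. Its arguments are lists of equal length, an entry for each row: "grip": the gripper's target within -1 to 1 (fully open at 1, half-way at 0, shut at -1); "slide": the shift along the tool's x, y, z in mm, a list of three; "twist": the turn, a rotation vector about the tool's x, y, z in rad, a list of three. In form: {"grip": [grip, ...], "slide": [[dx, dy, dz], ...], "twist": [[wx, wy, wz], ...]}. A call has 1 to 12 rows; each row shifts and turns the pose as measured when the row begins, along the tool's axes as they then stand; what a row does not reach is not made up. A row lasts 1/10 s, in which the tool goes at most 50 mm and 8.59 degrees, less where a joint would pass 70% of its speed; a pose out of reach is approached as far as the arm can. A call is refused whole if a number of a shift passes 50 or a number of a turn 0.15, either way. A call with a gripper value outside its range is refused whole. The fingers move at their own pace and stop on an object; the grip force is fixed at half the most. Time passes only in rows, so rows that do not move let the fingers close. It gives the time, the measured TCP pose, the force and the opening at its end, in the units of the state.
- bot.read_state(): the state, without advancing time (a new reading comes with each control period).
- bot.capture(name): name is "scene" or "top"; returns a dict with "color" (480x640x3 uint8, red, green, blue), "depth" (480x640 float32, m along the optical axis (not along the pixel's ray), 0 where there is no reading), "fx", "fy", "cx", "cy" (pixels), "position" and "rotation" of the camera in the world. Camera axes: x right, y up, looking along -z (the intrinsics and any distortion apply to the point x, -y, -z); pixel columns grow to the right and rows downward; lengths in m; the calibration is good to about 2 mm. A picture is of the moment at which its call begins.
- bot.hand_in(): hands the job in, once; it reports no verdict.
The state is a dict: "time_s": time; "joint_positions": joint angles; "qvel": joint speeds; "tau": joint torques, N m; "position": TCP position; "tcp_rot": TCP orientation; "force": force on the tool from outside, world axes, zero at the start; "moment": the same for the moment, N m; "opening": opening from 0.0 (shut) to 1.0 (fully open).
Only numpy, scipy, OpenCV 4.12 (cv2) and the standard library are available. Lean on these libraries where they do the work, as an engineer would, in place of code of your own. Each camera call takes 0.05 s, during which the arm holds its last target.

## Working session

There is one attempt and no reset: what is moved stays moved. The work goes in short steps, Python scripts to look and compute and a tool call to move; the robot and the scene stay as the last step left them, time stands still between calls to the robot, and variables do not carry over. Pictures are saved under pics/ and viewed, and the job is handed in when it is done.

Besides the shell and the picture viewer there is one more tool, called after "Request:" as name(argument=value, ...), one argument or row to a line, values as JSON. carry_out: Moves the arm, as the interface text tells. Its arguments: {"type":"object","properties":{"grip":{"type":"array"},"slide":{"type":"array"},"twist":{"type":"array"}},"required":["grip","slide","twist"]}

```bash
ls; mkdir -p pics; python3 - <<'E'
from rig import bot
import cv2,numpy as np
s=bot.read_state();print(s)
for n in("scene","top"):
    c=bot.capture(n);cv2.imwrite(f"pics/{n}0.png",c["color"][:,:,::-1]);np.savez(f"{n}0.npz",**c)
    print({k:v for k,v in c.items() if k not in("color","depth")})
E
```

```text
pics
{'time_s': 0.0, 'joint_positions': array([-8.07586734e+01,  3.02782672e+01,  8.21550891e+01,  1.24437640e-03,
        6.76872144e+01, -1.02293840e+01]), 'qvel': array([-0.04451478, -0.06816027, -0.05547921, -0.00471735,  0.1006394 ,
       -0.00797356]), 'tau': array([ 1.05116083e-03, -4.40034592e+01, -1.76592243e+01,  6.33698283e-02,
        5.82089857e-02, -1.53938836e-04]), 'position': array([ 0.20822464, -0.58854246,  0.2215863 ]), 'tcp_rot': array([[ 9.42814827e-01,  3.33316819e-01, -3.18113611e-04],
       [ 3.33316738e-01, -9.42812614e-01,  2.08026932e-03],
       [ 3.93467228e-04, -2.06734135e-03, -9.99997786e-01]]), 'force': array([ 0.52453384, -0.05833618,  0.62566629]), 'moment': array([-0.02302556, -0.01432887, -0.01762644]), 'opening': 0.9988744938160132}
{'fx': 501.9828577460576, 'fy': 501.9828577460576, 'cx': 312.83438297547355, 'cy': 235.31329178956196, 'position': array([-0.28520826,  0.60725164,  0.77038202]), 'rotation': array([[-0.59803568,  0.40808487, -0.68979711],
       [-0.80126991, -0.32363169,  0.50321869],
       [-0.01788427,  0.85365641,  0.52052943]])}
{'fx': 592.4836672288997, 'fy': 592.4836672288997, 'cx': 310.11193787634505, 'cy': 240.0371429456271, 'position': array([0.36576105, 0.01031233, 1.62752272]), 'rotation': array([[-0.01662975,  0.99176614, -0.12697783],
       [-0.99980713, -0.01782119, -0.00825266],
       [-0.0104476 ,  0.1268161 ,  0.99187122]])}
```

View pics/scene0.png

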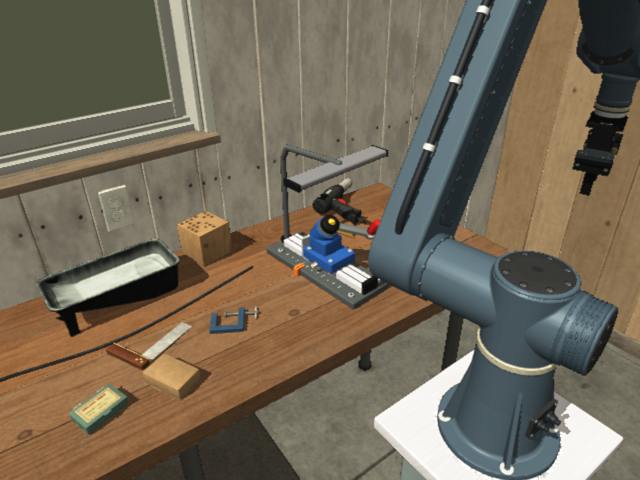

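View pics/top0.png

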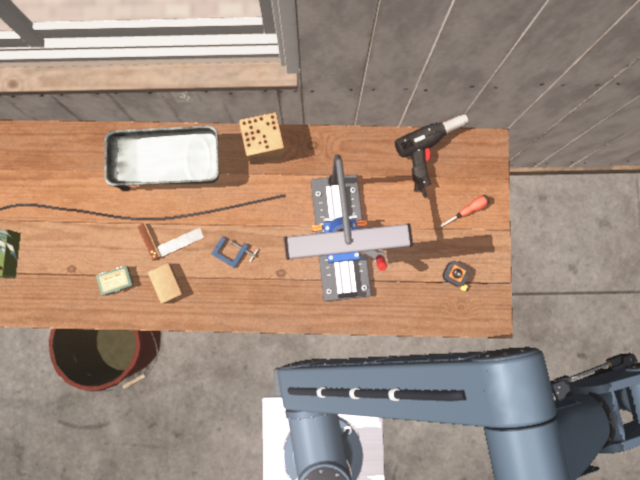

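The rail is at about (342,238) in the top view, with the light bar at (348,241), the red post at (381,263) and the orange tabs at (318,228) and (362,223). I'll zoom in.

```bash
cat >h.py <<'E'
import numpy as np,cv2
def load(n): return dict(np.load(n))
def px2w(c,u,v,z=None,d=None):
    r=np.array([(u-c["cx"])/c["fx"],-(v-c["cy"])/c["fy"],-1.])
    R=c["rotation"];p=c["position"]
    if d is not None: return p+R@(r*d)
    w=R@r; return p+w*(z-p[2])/w[2]
def w2px(c,P):
    q=c["rotation"].T@(np.asarray(P)-c["position"])
    return np.array([c["cx"]+c["fx"]*q[0]/-q[2],c["cy"]-c["fy"]*q[1]/-q[2]])
def cloud(c):
    v,u=np.mgrid[0:480,0:640];d=c["depth"]
    q=np.stack([(u-c["cx"])/c["fx"]*d,-(v-c["cy"])/c["fy"]*d,-d],-1)
    return q@c["rotation"].T+c["position"]
def crop(c,x0,y0,x1,y1,f,name):
    im=c["color"][y0:y1,x0:x1,::-1]
    cv2.imwrite(name,cv2.resize(im,None,fx=f,fy=f,interpolation=cv2.INTER_CUBIC))
E
python3 - <<'E'
from h import *
crop(load("top0.npz"),275,150,425,310,5,"pics/t1.png") if 0 else crop(load("top0.npz"),280,160,420,308,4,"pics/t1.png")
crop(load("scene0.npz"),260,130,420,310,3.3,"pics/s1.png")
E
```

```text
(no output)
```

View pics/t1.png

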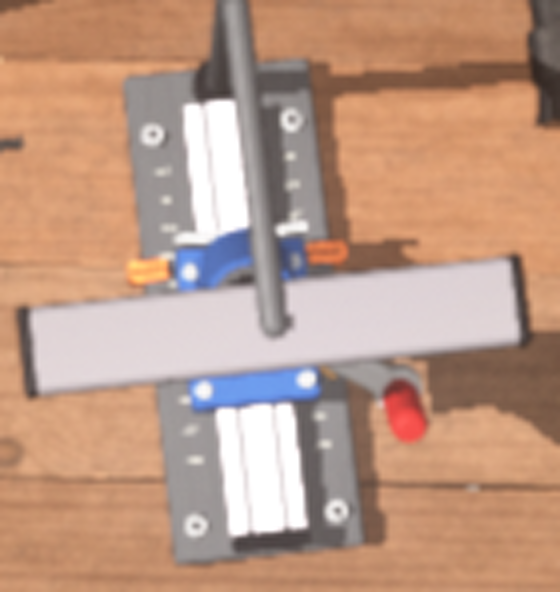

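View pics/s1.png

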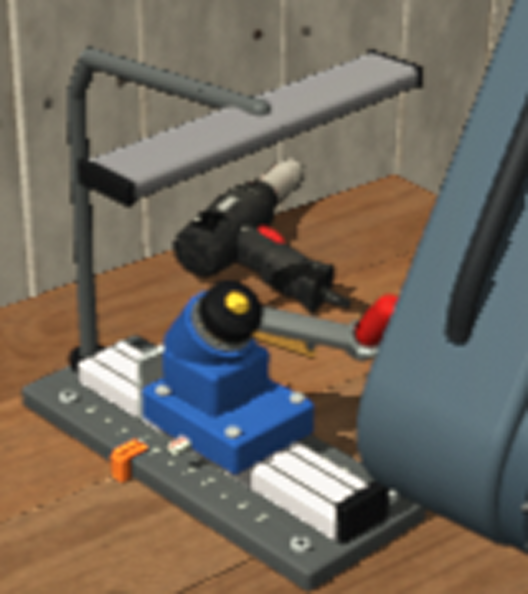

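```bash
python3 - <<'E'
from h import *
t=load("top0.npz");s=load("scene0.npz")
P=cloud(t);C=t["color"].astype(int)
# base top corners by color/height: gray, z~0.02
sat=C.max(-1)-C.min(-1)
m=(abs(P[...,2]-0.02)<0.006)&(sat<25)
m[:, :300]=0;m[:,390:]=0;m[:160]=0;m[310:]=0
print(m.sum(),P[m].mean(0))
X=P[m]
r=cv2.minAreaRect(X[:,:2].astype(np.float32)*1000);print(r,cv2.boxPoints(r))
# corners by eye
for u,v in((126,78),(306,60),(360,545),(178,562)):
    print(px2w(t,280+u/4,160+v/4,z=.02))
h=cv2.cvtColor(t["color"],cv2.COLOR_RGB2HSV)
for nm,lo,hi,z in(("orange",(8,150,150),(18,255,255),.024),):
    mm=cv2.inRange(h,lo,hi);mm[:150]=0;mm[310:]=0;mm[:,:300]=0;mm[:,400:]=0
    n,l,st,ce=cv2.connectedComponentsWithStats(mm)
    for i in range(1,n):
        if st[i,4]>8:print(nm,st[i],ce[i],px2w(t,*ce[i],z=z), P[l==i].mean(0))
E
```

```text
2079 [ 0.57684885 -0.05626977  0.02040427]
((579.2935180664062, -59.461212158203125), (337.790771484375, 128.50399780273438), 5.015316009521484) [[ 405.4277     -10.2203865]
 [ 416.66183   -138.23239  ]
 [ 753.1593    -108.70204  ]
 [ 741.9252      19.309967 ]]
[0.7406097  0.01702763 0.02      ]
[ 0.75097176 -0.1079116   0.02      ]
[ 0.4156706  -0.13543707  0.02      ]
[ 0.40632939 -0.01241275  0.02      ]
orange [357 220  10   6  47] [362.         222.59574468] [ 0.61659891 -0.1191174   0.024     ] [ 0.61675953 -0.11920073  0.02302819]
```

```bash
cat >>h.py <<'E'
O=np.array([.5793,-.0595,0]);YAW=np.radians(5.015)
RB=np.array([[np.cos(YAW),-np.sin(YAW),0],[np.sin(YAW),np.cos(YAW),0],[0,0,1]])
def tob(p): return (np.asarray(p)-O)@RB
def tow(p): return np.asarray(p)@RB.T+O
E
python3 - <<'E'
from h import *
t=load("top0.npz");s=load("scene0.npz")
for nm,c in(("top",t),("scene",s)):
    P=tob(cloud(c));h=cv2.cvtColor(c["color"],cv2.COLOR_RGB2HSV)
    B=(abs(P[...,0])<.25)&(abs(P[...,1])<.2)
    for col,lo,hi in(("orange",(5,120,90),(20,255,255)),("red",(0,150,80),(4,255,255)),("red2",(172,150,80),(180,255,255)),("yellow",(21,150,120),(33,255,255)),("blue",(100,150,60),(125,255,255))):
        mm=(cv2.inRange(h,lo,hi)>0)&B
        n,l,st,ce=cv2.connectedComponentsWithStats(mm.astype(np.uint8))
        for i in range(1,n):
            if st[i,4]>7:
                q=P[l==i]; print(nm,col,st[i],ce[i].round(1),"mean",q.mean(0).round(4),"min",q.min(0).round(3),"max",q.max(0).round(3))
# predict where pointers would project
for x in(-.06,-.04,-.02,0,.02,.04):
    print(x,w2px(s,tow([x,.057,.049])).round(1),w2px(t,tow([x,.057,.049])).round(1),w2px(t,tow([x,-.057,.049])).round(1))
crop(s,270,220,370,310,7,"pics/s2.png")
E
```

```text
top orange [ 261  146  148   58 4403] [341.4 171.5] mean [ 0.1845 -0.0235  0.0069] min [-0.207 -0.2   -0.013] max [0.25  0.2   1.628]
top orange [268 200   8   4  22] [272.2 201.5] mean [0.1213 0.1776 0.0005] min [ 0.116  0.169 -0.007] max [0.127 0.189 0.009]
top orange [357 201  55  27 596] [382.4 214.8] mean [ 0.0501 -0.1226  0.0089] min [-0.207 -0.2   -0.012] max [0.091 0.088 1.628]
top orange [302 203   6   3   9] [304.8 204.1] mean [ 0.1047  0.0878 -0.0026] min [ 0.101  0.082 -0.012] max [0.11  0.095 0.003]
top orange [265 216  20   9  91] [274.2 219.9] mean [0.0657 0.1758 0.0188] min [-0.207  0.088 -0.007] max [0.08  0.2   1.628]
top orange [311 224  11   8  65] [315.7 227.5] mean [0.0327 0.0646 0.0184] min [ 0.023  0.049 -0.007] max [0.045 0.078 0.032]
top orange [377 266  10   5  12] [381.5 268.7] mean [-0.1057 -0.0886  0.1245] min [-0.111 -0.097 -0.001] max [-0.089 -0.078  0.152]
top orange [272 284  12   3  16] [276.9 285.1] mean [-0.1183  0.1811  0.1026] min [-0.207  0.088 -0.009] max [-0.108  0.2    1.628]
top orange [418 310   5   4   9] [420.6 311.4] mean [-2.244e-01 -1
[... 843 characters left out ...]
 [-0.037 -0.101  0.002]
scene red [368 219  12  16 103] [373.2 226.7] mean [-0.0941 -0.0782  0.1382] min [-0.107 -0.093  0.114] max [-0.077 -0.071  0.157]
scene yellow [328 218   7   7  37] [331.1 221.1] mean [-0.0261  0.0008  0.157 ] min [-0.034 -0.009  0.152] max [-0.018  0.009  0.163]
scene blue [ 304  220   51   53 1301] [327.4 250.7] mean [-0.0308  0.0182  0.0803] min [-0.075 -0.118 -0.001] max [0.036 0.047 0.148]
-0.06 [324. 272.] [322.2 259.6] [364.6 255.1]
-0.04 [318.6 268.6] [321.4 252.2] [363.7 247.7]
-0.02 [313.2 265.2] [320.6 244.8] [362.8 240.4]
0 [308.  261.9] [319.8 237.5] [362. 233.]
0.02 [302.8 258.7] [319.  230.1] [361.1 225.7]
0.04 [297.8 255.6] [318.2 222.8] [360.3 218.4]
```

View pics/s2.png

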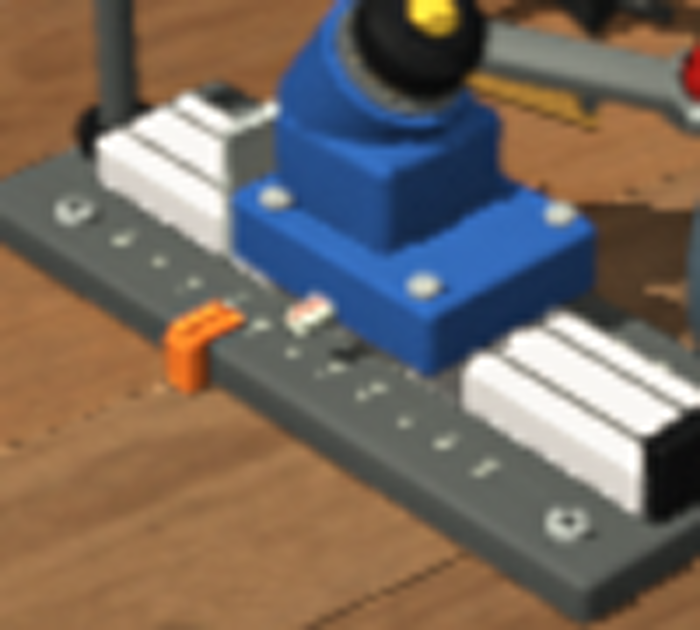

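```bash
python3 - <<'E'
from h import *
s=load("scene0.npz");t=load("top0.npz")
for n,u,v,z in(("ptr",305,312,.049),("ptr tip",292,318,.049),("ptr base",318,302,.049),("tab",205,320,.024),("tab L",180,325,.024),("tab R",230,312,.024)):
    print(n,tob(px2w(s,270+u/7,220+v/7,z=z)).round(4))
for n,u,v in(("tabL",150,271),("tabR",326,252)):
    print(n,tob(px2w(t,280+u/4,160+v/4,z=.024)).round(4))
P=tob(cloud(t)); D=P[205:275,310:372]
# blue carriage extents
h=cv2.cvtColor(t["color"],cv2.COLOR_RGB2HSV);m=(cv2.inRange(h,(100,150,60),(125,255,255))>0)&(abs(P[...,0])<.15)&(abs(P[...,1])<.06)&(P[...,2]<.1)
q=P[m];print(q.min(0),q.max(0));print(np.percentile(q[:,0],[1,99]))
h=cv2.cvtColor(s["color"],cv2.COLOR_RGB2HSV);P=tob(cloud(s));m=(cv2.inRange(h,(100,150,60),(125,255,255))>0)&(abs(P[...,0])<.15)&(abs(P[...,1])<.06)&(abs(P[...,2]-.07)<.004)
q=P[m];print(np.percentile(q,[1,99],axis=0))
crop(s,290,240,325,270,20,"pics/s3.png");crop(t,305,215,370,265,12,"pics/t3.png")
E
```

```text
ptr [-0.0185  0.0544  0.049 ]
ptr tip [-0.0181  0.0604  0.049 ]
ptr base [-0.017   0.0468  0.049 ]
tab [0.0303 0.0612 0.024 ]
tab L [0.0341 0.0701 0.024 ]
tab R [0.0278 0.0511 0.024 ]
tabL [0.0306 0.0599 0.024 ]
tabR [ 0.031  -0.0612  0.024 ]Traceback (most recent call last):
  File "<stdin>", line 10, in <module>
    return umr_minimum(a, axis, None, out, keepdims, initial, where)
ValueError: zero-size array to reduction operation minimum which has no identity
```

```bash
python3 - <<'E'
from h import *
from scipy.optimize import least_squares
t=load("top0.npz");s=load("scene0.npz")
a=np.radians(35);ax=np.array([-np.sin(a),0,np.cos(a)]);d=np.array([-np.cos(a),0,-np.sin(a)]);y=np.array([0,1.,0])
pts=[]
for n,c in(("t",t),("s",s)):
    P=tob(cloud(c));h=cv2.cvtColor(c["color"],cv2.COLOR_RGB2HSV)
    m=(((cv2.inRange(h,(0,150,80),(6,255,255))|cv2.inRange(h,(172,150,80),(180,255,255)))>0)&(abs(P[...,0]+.09)<.04)&(abs(P[...,1]+.08)<.04)&(P[...,2]>.08))
    q=P[m];H=np.array([-.036,0,.171]);r=(q-H)
    A,B,Cc=r@ax,r@d,r@y
    print(n,m.sum(),"ax",np.percentile(A,[0,5,50,95,100]).round(4),"d",np.percentile(B,[0,5,50,95,100]).round(4),"y",np.percentile(Cc,[0,5,50,95,100]).round(4))
    side=A<np.percentile(A,95)-.006
    f=least_squares(lambda p:np.hypot(B[side]-p[0],Cc[side]-p[1])-.012,[.08,-.08],loss="soft_l1",f_scale=.002)
    print(f.x,np.hypot(*f.x),np.arctan2(-f.x[1],f.x[0]),np.abs(f.fun).mean())
    v,u=np.nonzero(m);print(u.min(),u.max(),v.min(),v.max(),np.c_[u,v].mean(0))
# yellow pin
P=tob(cloud(s));h=cv2.cvtColor(s["color"],cv2.COLOR_RGB2HSV);m=(cv2.inRange(h,(21,150,120),(33,255,255))>0)&(abs(P[...,0]+.03)<.03)&(abs(P[...,1])<.03)&(P[...,2]>.1)
r=P[m]-np.array([-.036,0,.171]);print("pin",r.mean(0),np.percentile(r@ax,[0,50,100]),(r@d).mean(),(r@y).mean())
# predicted images
for phi in(.7,.75,.8,.85,.9):
  for hx in(-.036,-.04):
    g=np.array([hx,0,.171])+.11*(np.cos(phi)*d-np.sin(phi)*y)
    print(phi,hx,g.round(4),w2px(t,tow(g+.024*ax)).round(1),w2px(t,tow(g)).round(1),w2px(s,tow(g)).round(1),w2px(s,tow(g+.024*ax)).round(1))
crop(s,290,210,390,280,7,"pics/s3.png");crop(t,340,230,400,280,12,"pics/t3.png")
E
```

```text
t 99 ax [-0.0164 -0.0076  0.0187  0.0275  0.0298] d [0.0503 0.0542 0.0593 0.0695 0.0751] y [-0.0979 -0.0947 -0.0864 -0.078  -0.077 ]
[ 0.06752489 -0.08812458] 0.11102050516204834 0.9169801746849547 0.001499374965051989
376 386 257 270 [380.96969697 263.3030303 ]
s 105 ax [-0.02   -0.015   0.0072  0.0247  0.0257] d [0.0567 0.0585 0.0663 0.0752 0.0771] y [-0.0932 -0.0849 -0.0775 -0.0739 -0.071 ]
[ 0.06664775 -0.08748849] 0.10998253291760737 0.9197930067555641 0.0011793846690243497
368 379 219 234 [373.24761905 226.72380952]
pin [ 0.00994662  0.00075671 -0.01396882] [-0.02108433 -0.01718271 -0.01207372] -0.00013560366241646834 0.0007567092810075058
0.7 -0.036 [-0.1049 -0.0709  0.1227] [375.8 273.9] [374.4 269.1] [374.1 234.7] [378.7 230. ]
0.7 -0.04 [-0.1089 -0.0709  0.1227] [376.  275.5] [374.6 270.7] [375.3 235.4] [379.9 230.6]
0.75 -0.036 [-0.1019 -0.075   0.1248] [377.4 272.5] [375.9 267.7] [374.4 233. ] [379.  228.2]
0.75 -0.04 [-0.1059 -0.075   0.1248] [377.6 274.1] [376.1 269.3] [375.6 233.6] [380.2 228.8]
0.8 -0.036 [-0.0988 -0.0789  0.127 ] [378.9 271.1] [377.4 266.2] [374.5 231.2] [379.1 226.4]
0.8 -0.04 [-0.1028 -0.0789  0.127 ] [379.1 272.6] [377.6 267.8] [375.8 231.8] [380.3 227. ]
0.85 -0.036 [-0.0955 -0.0826  0.1294] [380.3 269.5] [378.8 264.7] [374.6 229.4] [379.2 224.5]
0.85 -0.04 [-0.0995 -0.0826  0.1294] [380.5 271.1] [379.  266.3] [375.8 230. ] [380.4 225.1]
0.9 -0.036 [-0.092  -0.0862  0.1318] [381.6 267.9] [380.1 263.1] [374.6 227.5] [379.1 222.7]
0.9 -0.04 [-0.096  -0.0862  0.1318] [381.8 269.5] [380.3 264.7] [375.8 228.1] [380.3 223.3]
```

View pics/s3.png

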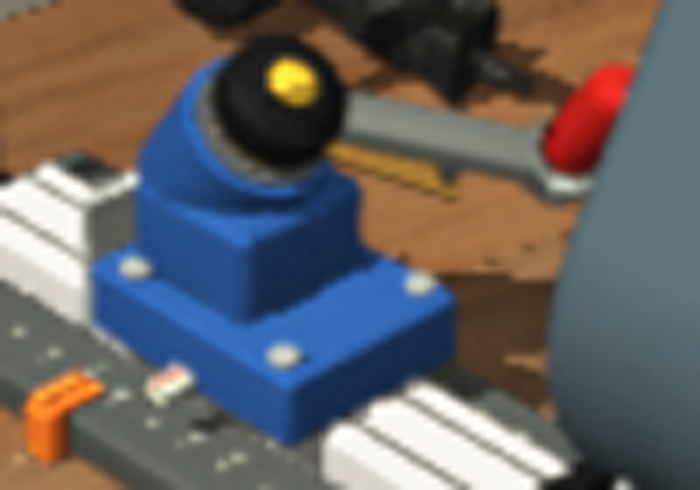

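View pics/t3.png

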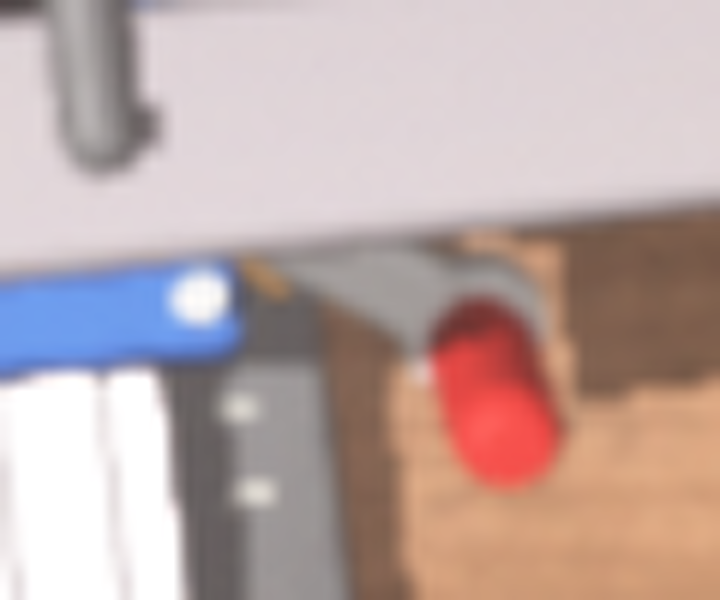

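```bash
cat >>h.py <<'E'
from scipy.spatial.transform import Rotation as Ro
a35=np.radians(35);AX=np.array([-np.sin(a35),0,np.cos(a35)]);D=np.array([-np.cos(a35),0,-np.sin(a35)]);Y=np.array([0,1.,0])
H0=np.array([-.036,0,.171])
def pose(phi,dx=0,back=0,off=0,lift=.003,r=.11):
    g=H0+[dx,0,0]+r*(np.cos(phi)*D-np.sin(phi)*Y)
    p=g+AX*(lift-.019+back)
    ps=phi+off
    z=-AX;y=-(np.sin(ps)*D+np.cos(ps)*Y);x=np.cross(y,z)
    return tow(p),RB@np.stack([x,y,z],1)
def rows(p0,R0,p1,R1,n):
    w=Ro.from_matrix(R0.T@R1).as_rotvec()/n
    for i in range(n):
        Ri=R0@Ro.from_rotvec(w*i).as_matrix()
        print((Ri.T@(p1-p0)/n*1000).round(1).tolist(),w.round(4).tolist())
def now():
    from rig import bot
    s=bot.read_state();return s,s["position"],s["tcp_rot"]
E
python3 - <<'E'
from h import *
s,p,R=now()
p1,R1=pose(.918,back=.12)
print(p1,R1)
print(Ro.from_matrix(R.T@R1).magnitude())
rows(p,R,p1,R1,14)
E
```

```text
[ 0.4371307  -0.15969423  0.21786824] [[ 0.42621384  0.70133149  0.5713807 ]
 [ 0.83484243 -0.54820077  0.05014007]
 [ 0.34839615  0.45564246 -0.81915204]]
0.8963278197466825
[25.6, -23.4, 0.3] [-0.0247, 0.037, -0.0461]
[26.7, -22.2, 0.7] [-0.0247, 0.037, -0.0461]
[27.6, -21.0, 1.2] [-0.0247, 0.037, -0.0461]
[28.5, -19.8, 1.7] [-0.0247, 0.037, -0.0461]
[29.3, -18.5, 2.3] [-0.0247, 0.037, -0.0461]
[30.0, -17.2, 3.0] [-0.0247, 0.037, -0.0461]
[30.7, -15.9, 3.7] [-0.0247, 0.037, -0.0461]
[31.2, -14.5, 4.5] [-0.0247, 0.037, -0.0461]
[31.7, -13.2, 5.3] [-0.0247, 0.037, -0.0461]
[32.0, -11.9, 6.2] [-0.0247, 0.037, -0.0461]
[32.3, -10.6, 7.1] [-0.0247, 0.037, -0.0461]
[32.5, -9.2, 8.0] [-0.0247, 0.037, -0.0461]
[32.6, -8.0, 9.0] [-0.0247, 0.037, -0.0461]
[32.6, -6.7, 10.0] [-0.0247, 0.037, -0.0461]
```

Request:
carry_out(
  grip=[1,1,1,1,1,1,1,1,1,1],
  slide=[
    [25.6,-23.4,0],
    [26.7,-22.2,0.5],
    [27.6,-21,1],
    [28.5,-19.8,1.5],
    [29.3,-18.5,2],
    [30,-17.2,3],
    [30.7,-16,3.5],
    [31.2,-14.5,4.5],
    [31.7,-13,5],
    [32,-12,6],
  ],
  twist=[
    [-0.025,0.037,-0.046],
    [-0.025,0.037,-0.046],
    [-0.025,0.037,-0.046],
    [-0.025,0.037,-0.046],
    [-0.025,0.037,-0.046],
    [-0.025,0.037,-0.046],
    [-0.025,0.037,-0.046],
    [-0.025,0.037,-0.046],
    [-0.025,0.037,-0.046],
    [-0.025,0.037,-0.046],
  ],
)

```text
time_s: 1.1
position: [0.373, -0.2727, 0.2177]
tcp_rot: [[0.613, 0.656, 0.441], [0.732, -0.681, -0.005], [0.297, 0.326, -0.898]]
force: [0.6, -0.4, 0.4]
opening: 1.0
```

```bash
python3 - <<'E'
from h import *
s,p,R=now();print(s["time_s"],p,s["joint_positions"],s["force"])
p1,R1=pose(.918,back=.12)
print(p1-p,Ro.from_matrix(R.T@R1).as_rotvec())
rows(p,R,p1,R1,8)
E
```

```text
1.1 [ 0.37296636 -0.27265281  0.21771222] [-66.58763419  13.74021512 120.06841106  37.578434    41.2892296
 -51.24692969] [ 0.63454352 -0.42691176  0.40132726]
[0.06416433 0.11295858 0.00015602] [-0.08578979  0.13794337 -0.17093844]
[15.3, -4.3, 3.4] [-0.0107, 0.0172, -0.0214]
[15.3, -4.1, 3.7] [-0.0107, 0.0172, -0.0214]
[15.3, -3.8, 3.9] [-0.0107, 0.0172, -0.0214]
[15.3, -3.5, 4.1] [-0.0107, 0.0172, -0.0214]
[15.3, -3.2, 4.3] [-0.0107, 0.0172, -0.0214]
[15.3, -2.9, 4.6] [-0.0107, 0.0172, -0.0214]
[15.3, -2.7, 4.8] [-0.0107, 0.0172, -0.0214]
[15.3, -2.4, 5.0] [-0.0107, 0.0172, -0.0214]
```

Request:
carry_out(
  grip=[1,1,1,1,1,1,1],
  slide=[
    [17.5,-5,4],
    [17.5,-5,4],
    [17.5,-4.3,4.5],
    [17.5,-4,4.5],
    [17.5,-3.5,5],
    [17.5,-3,5.3],
    [17.5,-3,5.5],
  ],
  twist=[
    [-0.012,0.02,-0.024],
    [-0.012,0.02,-0.024],
    [-0.012,0.02,-0.024],
    [-0.012,0.02,-0.024],
    [-0.012,0.02,-0.024],
    [-0.012,0.02,-0.024],
    [-0.012,0.02,-0.024],
  ],
)

```text
time_s: 1.8
position: [0.4363, -0.1492, 0.2179]
tcp_rot: [[0.418, 0.704, 0.574], [0.836, -0.545, 0.06], [0.355, 0.455, -0.817]]
force: [0.3, 0.4, -0.1]
opening: 1.0
```

```bash
cat >st.py <<'E'
from h import *
import sys
s,p,R=now();print(s["time_s"],p.round(4),s["joint_positions"].round(1),"F_b",(s["force"]@RB).round(2),"M_b",(s["moment"]@RB).round(2),s["opening"].round(3) if hasattr(s["opening"],"round") else s["opening"])
# nearest phi/dx interpretation of grasp pt
g=tob(p+R[:,2]*(-.019)); print("grasp pt bench",g.round(4))
kw=eval("dict(%s)"%sys.argv[1]);n=int(sys.argv[2])
p1,R1=pose(**kw)
print("to go tool mm",(R.T@(p1-p)*1000).round(1),"rot",Ro.from_matrix(R.T@R1).as_rotvec().round(4))
rows(p,R,p1,R1,n)
E
python3 st.py "phi=.918,back=.12" 1;python3 st.py "phi=.918,back=0" 6
python3 - <<'E'
from h import *
from rig import bot
c=bot.capture("scene");cv2.imwrite("pics/a.png",c["color"][:,:,::-1])
c=bot.capture("top");np.savez("top1.npz",**c);crop(c,250,130,480,310,3.3,"pics/b.png")
E
```

```text
1.8 [ 0.4363 -0.1492  0.2179] [-53.7  13.5 128.3  61.   34.7 -72.4] F_b [ 0.34  0.39 -0.09] M_b [-0.01  0.27 -0.02] 0.9998978380882786
grasp pt bench [-0.1612 -0.077   0.2334]
to go tool mm [-8.5  6.3 -0.1] rot [-0.0029 -0.0104  0.0035]
[-8.5, 6.3, -0.1] [-0.0029, -0.0104, 0.0035]
1.8 [ 0.4363 -0.1492  0.2179] [-53.7  13.5 128.3  61.   34.7 -72.4] F_b [ 0.34  0.39 -0.09] M_b [-0.01  0.27 -0.02] 0.9998978380882786
grasp pt bench [-0.1612 -0.077   0.2334]
to go tool mm [ -9.7   6.6 119.9] rot [-0.0029 -0.0104  0.0035]
[-1.6, 1.1, 20.0] [-0.0005, -0.0017, 0.0006]
[-1.6, 1.1, 20.0] [-0.0005, -0.0017, 0.0006]
[-1.6, 1.1, 20.0] [-0.0005, -0.0017, 0.0006]
[-1.5, 1.1, 20.0] [-0.0005, -0.0017, 0.0006]
[-1.5, 1.1, 20.0] [-0.0005, -0.0017, 0.0006]
[-1.4, 1.1, 20.0] [-0.0005, -0.0017, 0.0006]
```

View pics/a.png

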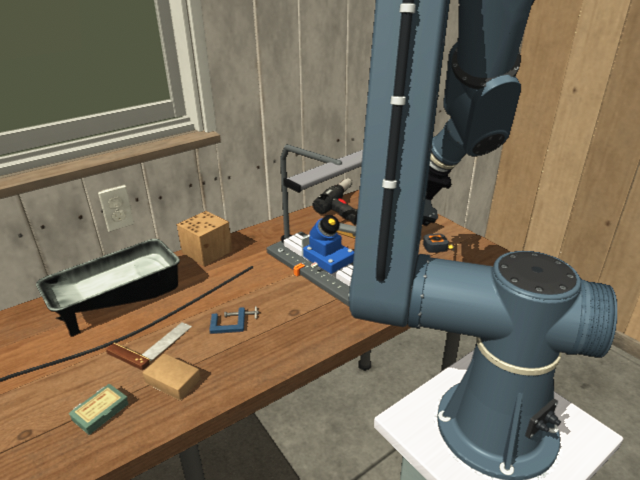

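View pics/b.png

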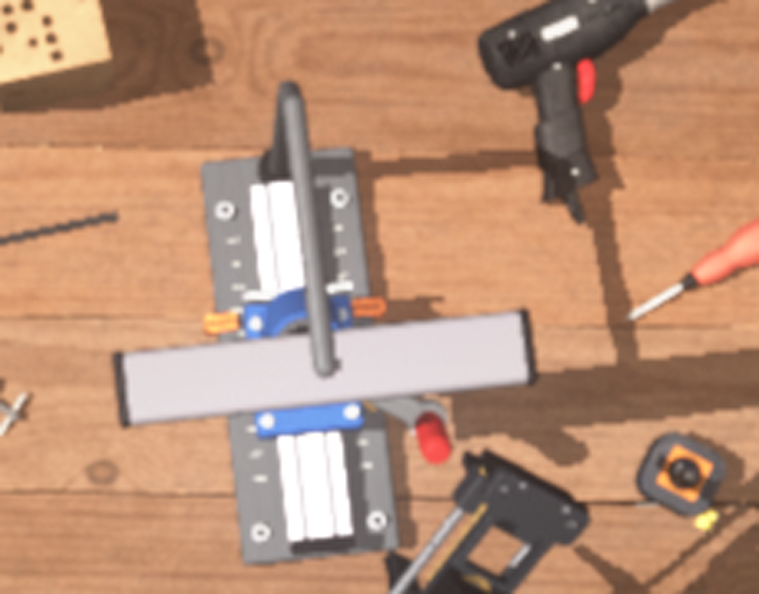

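```bash
python3 - <<'E'
from h import *
s,p,R=now();c=load("top1.npz")
for q in([0,0,0],[0,.043,-.019],[0,-.043,-.019],[0,.095,-.07],[0,-.095,-.07],[.037,0,-.07],[-.037,0,-.07]):
    u,v=w2px(c,p+R@np.array(q)); print(q,((u-250)*3.3).round(),((v-130)*3.3).round(), (p+R@np.array(q)).round(3))
E
```

```text
[0, 0, 0] 436.0 512.0 [ 0.436 -0.147  0.217]
[0, 0.043, -0.019] 476.0 481.0 [ 0.455 -0.172  0.252]
[0, -0.043, -0.019] 407.0 570.0 [ 0.394 -0.125  0.213]
[0, 0.095, -0.07] 536.0 462.0 [ 0.463 -0.204  0.318]
[0, -0.095, -0.07] 376.0 664.0 [ 0.328 -0.1    0.232]
[0.037, 0, -0.07] 410.0 543.0 [ 0.411 -0.121  0.288]
[-0.037, 0, -0.07] 497.0 588.0 [ 0.38  -0.183  0.261]
```

The measured pose matches the plan. With the jaws along the lever's tangent, the 190 mm body would come close to the light bar after the slide. So I'll turn the tool until the jaws open along the bench's y, grip for the slide, and swing with loose fingers.

```bash
python3 st.py "phi=.918,back=.12,off=-.918" 8
```

```text
1.9 [ 0.4356 -0.1474  0.2174] [-53.6  13.5 128.4  60.9  34.8 -72.3] F_b [ 0.13  1.07 -0.73] M_b [-0.02  0.28  0.04] 1.003209766858761
grasp pt bench [-0.1618 -0.0752  0.2329]
to go tool mm [-9.5  8.1 -0.3] rot [-0.0115 -0.0082  0.9211]
[-1.2, 1.0, -0.0] [-0.0014, -0.001, 0.1151]
[-1.1, 1.1, -0.0] [-0.0014, -0.001, 0.1151]
[-0.9, 1.3, -0.0] [-0.0014, -0.001, 0.1151]
[-0.8, 1.3, -0.0] [-0.0014, -0.001, 0.1151]
[-0.6, 1.4, -0.0] [-0.0014, -0.001, 0.1151]
[-0.4, 1.5, -0.0] [-0.0014, -0.001, 0.1151]
[-0.3, 1.5, -0.0] [-0.0014, -0.001, 0.1151]
[-0.1, 1.6, -0.0] [-0.0014, -0.001, 0.1151]
```

Request:
carry_out(
  grip=[1,1,1,1,1,1,1,1],
  slide=[
    [-1.2,1,0],
    [-1,1,0],
    [-1,1.3,0],
    [-0.8,1.3,0],
    [-0.6,1.4,0],
    [-0.4,1.5,0],
    [-0.3,1.5,0],
    [0,1.6,0],
  ],
  twist=[
    [0,0,0.115],
    [0,0,0.115],
    [0,0,0.115],
    [0,0,0.115],
    [0,0,0.115],
    [0,0,0.115],
    [0,0,0.115],
    [0,0,0.115],
  ],
)

```text
time_s: 2.7
position: [0.4362, -0.1674, 0.2175]
tcp_rot: [[0.821, 0.058, 0.568], [0.033, -0.998, 0.054], [0.57, -0.026, -0.821]]
force: [-0.3, 1.0, -0.4]
opening: 1.002
```

```bash
python3 st.py "phi=.918,back=.05,off=-.918" 4
```

```text
2.7 [ 0.4362 -0.1674  0.2175] [-55.3  14.1 126.9  59.   35.5 -16.6] F_b [-0.24  0.98 -0.42] M_b [ 0.05  0.36 -0.04] 1.0020831232420626
grasp pt bench [-0.1628 -0.0951  0.2331]
to go tool mm [ 1.4 -7.4 70.7] rot [-0.004   0.0034 -0.0392]
[0.4, -1.8, 17.7] [-0.001, 0.0009, -0.0098]
[0.4, -1.9, 17.7] [-0.001, 0.0009, -0.0098]
[0.4, -1.9, 17.7] [-0.001, 0.0009, -0.0098]
[0.4, -1.9, 17.7] [-0.001, 0.0009, -0.0098]
```

Request:
carry_out(
  grip=[1,1,1,1,1,1],
  slide=[
    [0.4,-2,16],
    [0.4,-2,16],
    [0.4,-2,16],
    [0.3,-1.5,14],
    [0,0,7],
    [0,0,0],
  ],
  twist=[
    [0,0,-0.01],
    [0,0,-0.01],
    [0,0,-0.01],
    [0,0,-0.01],
    [0,0,0],
    [0,0,0],
  ],
)

```text
time_s: 3.3
position: [0.4783, -0.1654, 0.1606]
tcp_rot: [[0.819, 0.08, 0.568], [0.068, -0.997, 0.041], [0.57, 0.005, -0.822]]
force: [0.3, -0.7, 0.9]
opening: 1.003
```

```bash
python3 st.py "phi=.918,back=.0,off=-.918" 4
python3 - <<'E'
from h import *
from rig import bot
c=bot.capture("top");np.savez("top2.npz",**c);crop(c,310,190,430,290,6,"pics/c.png")
s,p,R=now()
u,v=w2px(c,p);print((u-310)*6,(v-190)*6)
E
```

```text
3.3 [ 0.4783 -0.1654  0.1606] [-48.6  24.5 126.4  77.7  27.7 -33.9] F_b [ 0.2  -0.73  0.93] M_b [ 0.06  0.34 -0.03] 1.003072116739342
grasp pt bench [-0.1207 -0.0965  0.1762]
to go tool mm [-0.1 -9.7 49.8] rot [ 0.0085  0.0045 -0.0035]
[-0.0, -2.4, 12.4] [0.0021, 0.0011, -0.0009]
[-0.0, -2.4, 12.4] [0.0021, 0.0011, -0.0009]
[-0.1, -2.4, 12.5] [0.0021, 0.0011, -0.0009]
[-0.1, -2.3, 12.5] [0.0021, 0.0011, -0.0009]
458.9413820712796 472.9701816495468
```

View pics/c.png

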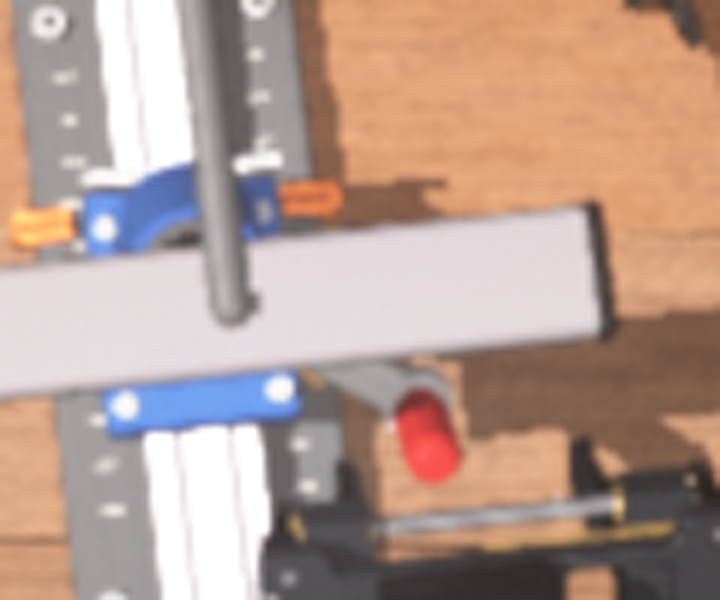

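Request:
carry_out(
  grip=[1,1,1,1,1,1],
  slide=[
    [0,-4,0],
    [0,-4,5],
    [0,-3,10],
    [0,0,10],
    [0,0,10],
    [0,0,5],
  ],
  twist=[
    [0,0,0],
    [0,0,0],
    [0,0,0],
    [0,0,0],
    [0,0,0],
    [0,0,0],
  ],
)

```text
time_s: 3.95
position: [0.5001, -0.1549, 0.1307]
tcp_rot: [[0.817, 0.075, 0.572], [0.068, -0.997, 0.034], [0.573, 0.011, -0.819]]
force: [-0.4, -0.3, -0.1]
opening: 1.0
```

```bash
python3 st.py "phi=.918,back=.0,off=-.918" 3
python3 - <<'E'
from h import *
from rig import bot
c=bot.capture("top");np.savez("top2.npz",**c);crop(c,310,190,430,290,6,"pics/d.png")
E
```

```text
3.95 [ 0.5001 -0.1549  0.1307] [-44.7  29.7 126.1  91.8  25.3 -45.5] F_b [-0.4  -0.25 -0.11] M_b [0.02 0.31 0.02] 1.0000547910580289
grasp pt bench [-0.0981 -0.0879  0.1462]
to go tool mm [-1.7 -1.  12.3] rot [ 0.0161  0.0006 -0.0035]
[-0.6, -0.3, 4.1] [0.0054, 0.0002, -0.0012]
[-0.6, -0.3, 4.1] [0.0054, 0.0002, -0.0012]
[-0.6, -0.3, 4.1] [0.0054, 0.0002, -0.0012]
```

View pics/d.png

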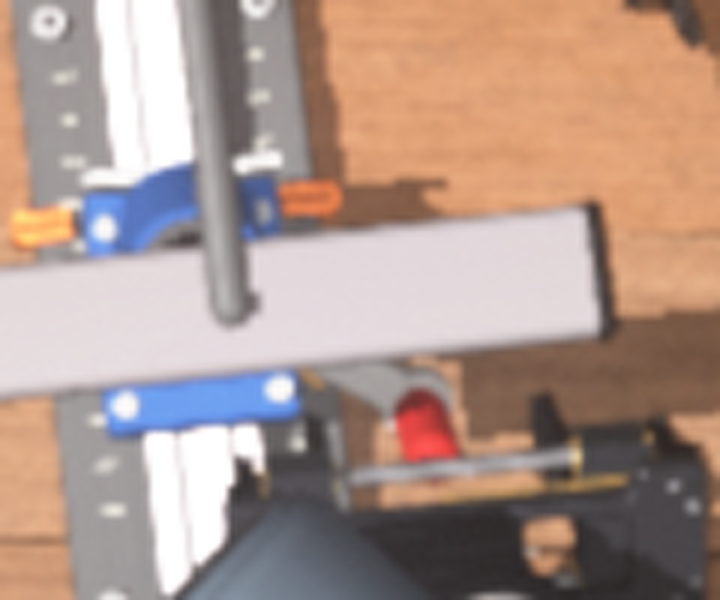

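Request:
carry_out(
  grip=[1,1,1,0.2,-0.2,-0.3,-0.3],
  slide=[
    [-0.6,-0.5,5],
    [-0.6,-0.5,5],
    [-0.4,0,3],
    [0,0,0],
    [0,0,0],
    [0,0,0],
    [0,0,0],
  ],
  twist=[
    [0.005,0,0],
    [0.005,0,0],
    [0.005,0,0],
    [0,0,0],
    [0,0,0],
    [0,0,0],
    [0,0,0],
  ],
)

```text
time_s: 4.7
position: [0.5065, -0.154, 0.1191]
tcp_rot: [[0.816, 0.084, 0.572], [0.068, -0.996, 0.049], [0.574, -0.001, -0.819]]
force: [0.0, 0.5, -0.9]
opening: 0.723
```

```bash
python3 st.py "phi=.918,back=.0,off=-.918" 1
python3 - <<'E'
from h import *
from rig import bot
c=bot.capture("top");crop(c,310,190,430,290,6,"pics/e.png")
E
```

```text
4.7 [ 0.5065 -0.154   0.1191] [-44.3  31.7 125.5  93.7  25.8 -47.5] F_b [ 0.07  0.52 -0.86] M_b [0.03 0.35 0.09] 0.723328222932638
grasp pt bench [-0.0917 -0.0877  0.1346]
to go tool mm [-0.3 -0.4 -0.8] rot [ 0.0009 -0.0003 -0.0035]
[-0.3, -0.4, -0.8] [0.0009, -0.0003, -0.0035]
```

View pics/e.png

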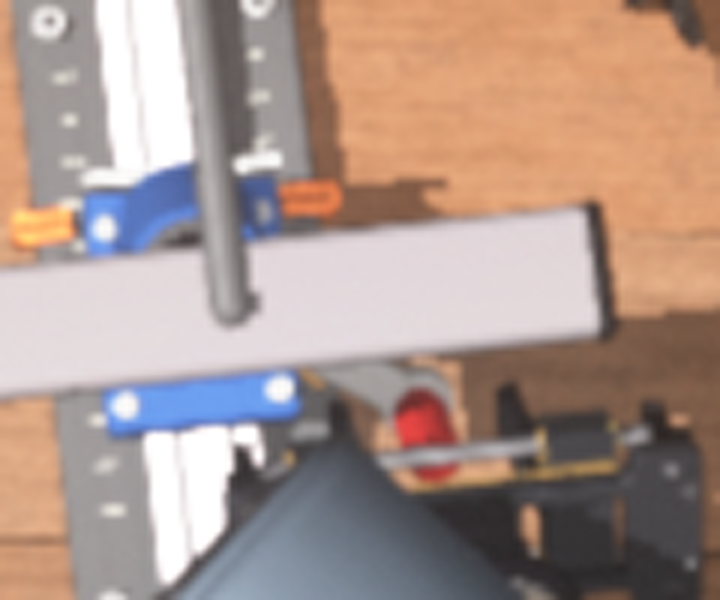

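Request:
carry_out(
  grip=[-1,-1,-1,-1,-1,-1,-1,-1,-1,-1],
  slide=[
    [0,0,0],
    [0,0,0],
    [0,0,0],
    [0,0,0],
    [0,0,0],
    [0,0,0],
    [0,0,0],
    [0,0,0],
    [0,0,0],
    [0,0,0],
  ],
  twist=[
    [0,0,0],
    [0,0,0],
    [0,0,0],
    [0,0,0],
    [0,0,0],
    [0,0,0],
    [0,0,0],
    [0,0,0],
    [0,0,0],
    [0,0,0],
  ],
)

```text
time_s: 5.75
position: [0.5064, -0.1537, 0.1194]
tcp_rot: [[0.816, 0.084, 0.572], [0.068, -0.996, 0.049], [0.574, -0.002, -0.819]]
force: [0.5, 0.1, -0.1]
opening: 0.264
```

```bash
python3 st.py "phi=.918,back=.0,off=-.918,dx=.049" 8
```

```text
5.75 [ 0.5064 -0.1537  0.1194] [-44.3  31.6 125.5  93.7  25.9 -47.5] F_b [ 0.52  0.1  -0.12] M_b [ 0.07  0.35 -0.06] 0.26438592845909886
grasp pt bench [-0.0918 -0.0874  0.1349]
to go tool mm [39.7 -0.2 27.6] rot [ 0.0007 -0.0008 -0.004 ]
[5.0, -0.0, 3.4] [0.0001, -0.0001, -0.0005]
[5.0, -0.0, 3.4] [0.0001, -0.0001, -0.0005]
[5.0, -0.0, 3.4] [0.0001, -0.0001, -0.0005]
[5.0, -0.0, 3.4] [0.0001, -0.0001, -0.0005]
[5.0, -0.0, 3.4] [0.0001, -0.0001, -0.0005]
[5.0, -0.0, 3.4] [0.0001, -0.0001, -0.0005]
[5.0, -0.0, 3.4] [0.0001, -0.0001, -0.0005]
[5.0, -0.0, 3.4] [0.0001, -0.0001, -0.0005]
```

Request:
carry_out(
  grip=[-1,-1,-1,-1,-1],
  slide=[
    [4,0,2.8],
    [5,0,3.5],
    [5,0,3.5],
    [5,0,3.5],
    [5,0,3.5],
  ],
  twist=[
    [0,0,0],
    [0,0,0],
    [0,0,0],
    [0,0,0],
    [0,0,0],
  ],
)

```text
time_s: 6.25
position: [0.5304, -0.1518, 0.1177]
tcp_rot: [[0.823, 0.078, 0.563], [0.064, -0.997, 0.044], [0.564, -0.0, -0.826]]
force: [-6.4, -1.9, 4.8]
opening: 0.264
```

```bash
python3 st.py "phi=.918,back=.0,off=-.918,dx=.049" 5
python3 - <<'E'
from h import *
from rig import bot
c=bot.capture("scene");crop(c,260,200,380,300,6,"pics/f.png")
E
```

```text
6.25 [ 0.5304 -0.1518  0.1177] [-41.1  32.1 122.3  89.9  23.8 -40. ] F_b [-6.56 -1.31  4.81] M_b [0.26 0.47 0.12] 0.2644236849168172
grasp pt bench [-0.0675 -0.0876  0.1333]
to go tool mm [21.1 -0.6 12.1] rot [ 0.0053  0.0112 -0.0084]
[4.2, -0.1, 2.4] [0.0011, 0.0022, -0.0017]
[4.2, -0.1, 2.4] [0.0011, 0.0022, -0.0017]
[4.2, -0.1, 2.4] [0.0011, 0.0022, -0.0017]
[4.2, -0.1, 2.5] [0.0011, 0.0022, -0.0017]
[4.2, -0.1, 2.5] [0.0011, 0.0022, -0.0017]
```

View pics/f.png

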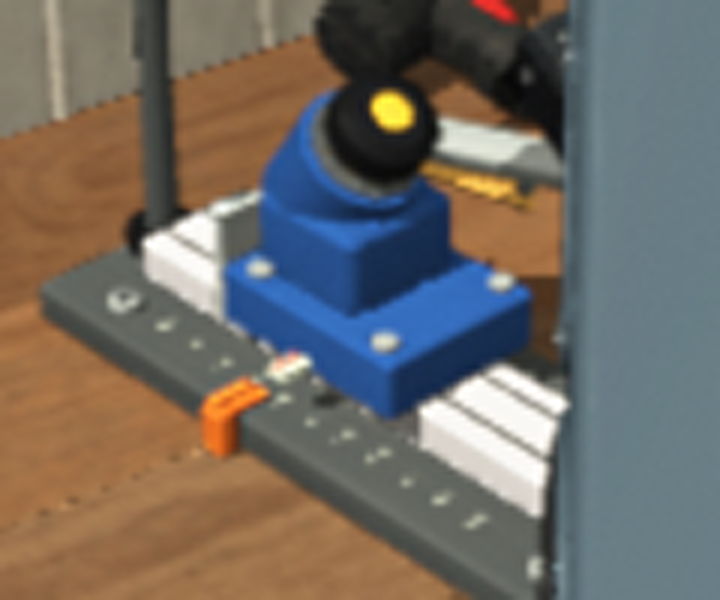

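Request:
carry_out(
  grip=[-1,-1,-1,-1,-1],
  slide=[
    [4.2,0,2.5],
    [4.2,0,2.5],
    [4.2,0,2.5],
    [4.2,0,2.5],
    [3.5,0,2.2],
  ],
  twist=[
    [0.001,0.002,-0.002],
    [0.001,0.002,-0.002],
    [0.001,0.002,-0.002],
    [0.001,0.002,-0.002],
    [0.001,0.002,-0.002],
  ],
)

```text
time_s: 6.8
position: [0.5498, -0.1501, 0.1182]
tcp_rot: [[0.822, 0.084, 0.563], [0.071, -0.996, 0.045], [0.565, 0.003, -0.825]]
force: [-6.9, -2.1, 3.6]
opening: 0.267
```

```bash
cat >ptr.py <<'E'
from h import *
from rig import bot
import sys
c=bot.capture("scene");crop(c,270,225,330,275,12,"pics/%s.png"%sys.argv[1]);np.savez("sc.npz",**c)
c=bot.capture("top");crop(c,300,200,420,300,6,"pics/%s_t.png"%sys.argv[1]);np.savez("tc.npz",**c)
E
python3 st.py "phi=.918,back=.0,off=-.918,dx=.049" 2; python3 ptr.py g
```

```text
6.8 [ 0.5498 -0.1501  0.1182] [-39.1  32.5 119.9  87.   23.  -35.3] F_b [-7.02 -1.46  3.64] M_b [0.2  0.67 0.01] 0.26653285682851124
grasp pt bench [-0.0481 -0.0876  0.1338]
to go tool mm [ 4.7 -0.3  1.5] rot [ 0.0044  0.0102 -0.0012]
[2.4, -0.2, 0.8] [0.0022, 0.0051, -0.0006]
[2.4, -0.1, 0.8] [0.0022, 0.0051, -0.0006]
```

View pics/g.png

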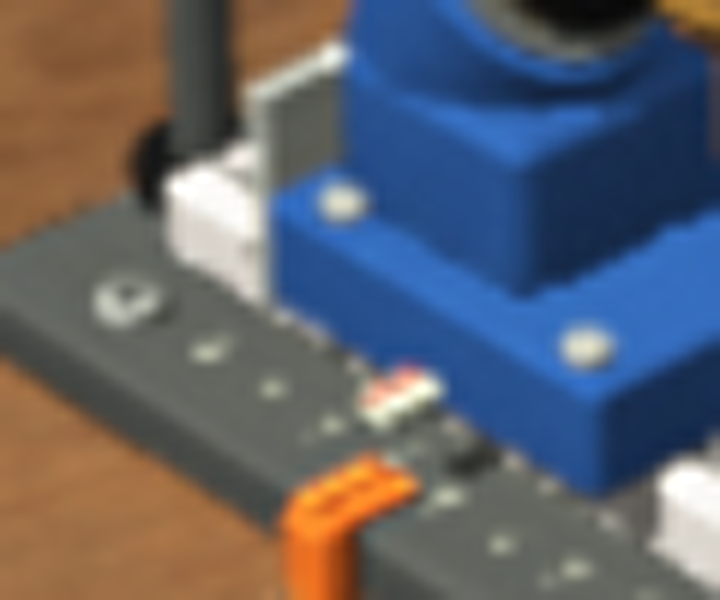

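View pics/g_t.png

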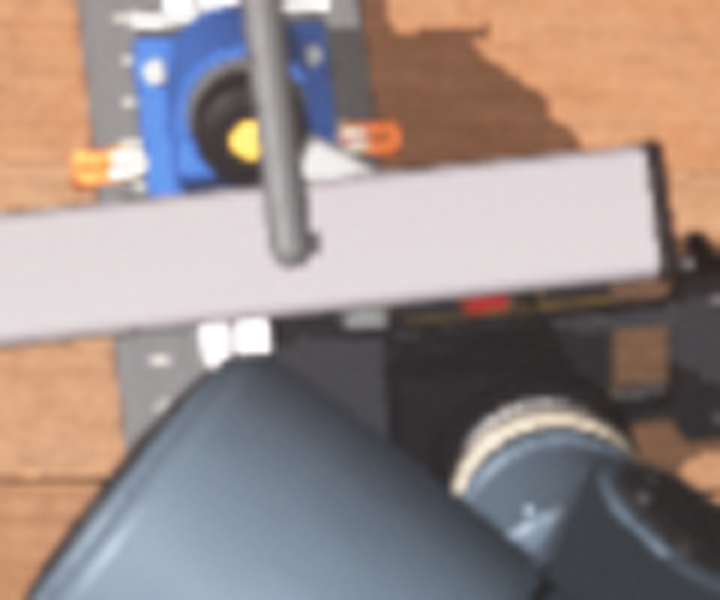

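```bash
python3 - <<'E'
from h import *
s=load("sc.npz");t=load("tc.npz")
for n,u,v,z in(("ptr red",398,383,.049),("ptr white",400,395,.049),("tab",355,480,.024)):
    print(n,tob(px2w(s,270+u/12,225+v/12,z=z)).round(4))
for n,u,v,z in(("L ptr",125,158,.049),("Lptr top edge",125,140,.049),("L bot",125,177,.049),("Rptr",352,135,.049),("Ltab",92,165,.024),("Rtab",383,136,.024)):
    print(n,tob(px2w(t,300+u/6,200+v/6,z=z)).round(4))
crop(t,308,212,372,236,12,"pics/g2.png")
# yellow pin now
P=tob(cloud(s));h=cv2.cvtColor(s["color"],cv2.COLOR_RGB2HSV);m=(cv2.inRange(h,(21,150,120),(33,255,255))>0)&(abs(P[...,0])<.06)&(abs(P[...,1])<.02)&(P[...,2]>.1)
print("pin",P[m].mean(0),m.sum())
E
```

```text
ptr red [0.0257 0.0509 0.049 ]
ptr white [0.0219 0.0536 0.049 ]
tab [0.0322 0.0586 0.024 ]
L ptr [0.0298 0.051  0.049 ]
Lptr top edge [0.0379 0.0502 0.049 ]
L bot [0.0212 0.052  0.049 ]
Rptr [ 0.0294 -0.0514  0.049 ]
Ltab [0.0319 0.0658 0.024 ]
Rtab [ 0.0312 -0.0676  0.024 ]
pin [0.01600581 0.00017388 0.15652548] 39
```

View pics/g2.png

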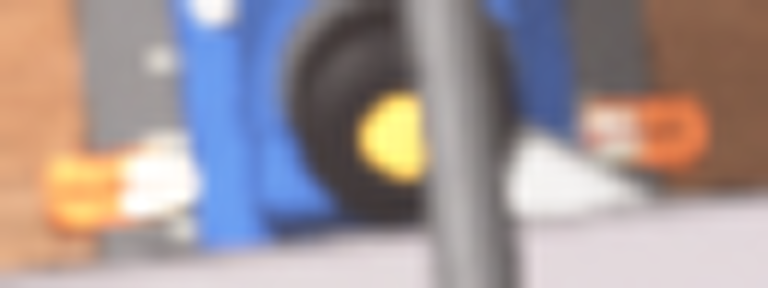

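Request:
carry_out(
  grip=[-1,-1,-1],
  slide=[
    [3,0,1.5],
    [2,0,1],
    [0,0,0],
  ],
  twist=[
    [0.001,0.005,0],
    [0.001,0.005,0],
    [0,0,0],
  ],
)

```text
time_s: 7.2
position: [0.5531, -0.1497, 0.1184]
tcp_rot: [[0.819, 0.083, 0.568], [0.069, -0.997, 0.046], [0.57, 0.001, -0.821]]
force: [-1.5, 0.9, 2.9]
opening: 0.268
```

```bash
python3 st.py "phi=.918,back=.0,off=-.918,dx=.048" 2; python3 ptr.py i;python3 - <<'E'
from h import *
t=load("tc.npz");s=load("sc.npz")
crop(t,308,208,372,240,12,"pics/i2.png");crop(s,284,245,320,275,20,"pics/i3.png")
P=tob(cloud(s));h=cv2.cvtColor(s["color"],cv2.COLOR_RGB2HSV);m=(cv2.inRange(h,(21,150,120),(33,255,255))>0)&(abs(P[...,0])<.06)&(abs(P[...,1])<.02)&(P[...,2]>.1)
print("pin",P[m].mean(0),m.sum())
for x in (.022,.026,.030,.034):
  print(x,[ (w2px(t,tow([x,y,.049]))-[308,208])*12 for y in (.057,-.057)],(w2px(s,tow([x,.057,.049]))-[284,245])*20)
E
```

```text
7.2 [ 0.5531 -0.1497  0.1184] [-38.9  32.7 119.7  87.8  23.2 -35.7] F_b [-1.46  1.04  2.87] M_b [0.25 0.17 0.06] 0.2676433690547419
grasp pt bench [-0.0448 -0.0874  0.134 ]
to go tool mm [ 1.1 -0.1 -0.7] rot [ 0.0038  0.004  -0.0032]
[0.5, -0.1, -0.4] [0.0019, 0.002, -0.0016]
[0.5, -0.1, -0.4] [0.0019, 0.002, -0.0016]
pin [ 0.01986509 -0.00026164  0.15651348] 36
0.022 [array([131.28303558, 256.99255492]), array([636.58007715, 203.94784984])] [366.29848412 268.16404252]
0.026 [array([129.39594567, 239.44937602]), array([634.53224138, 186.42519451])] [346.02405061 255.4885738 ]
0.03 [array([127.51005916, 221.91738452]), array([632.48571127, 168.91371121])] [325.83019438 242.86348158]
0.034 [array([125.62537492, 204.39656973]), array([630.44048555, 151.41338924])] [305.71643603 230.28846613]
```

View pics/i2.png

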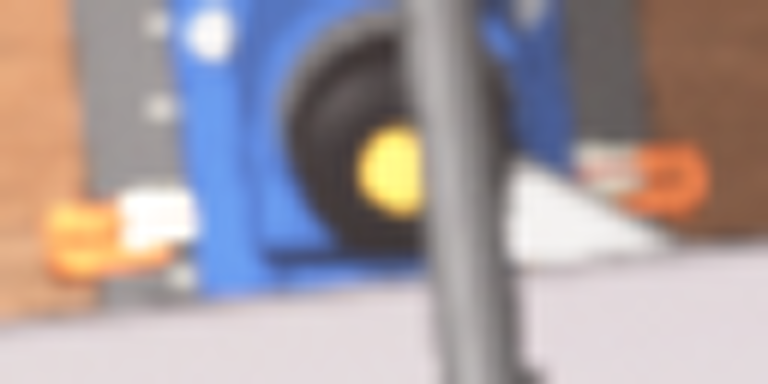

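View pics/i3.png

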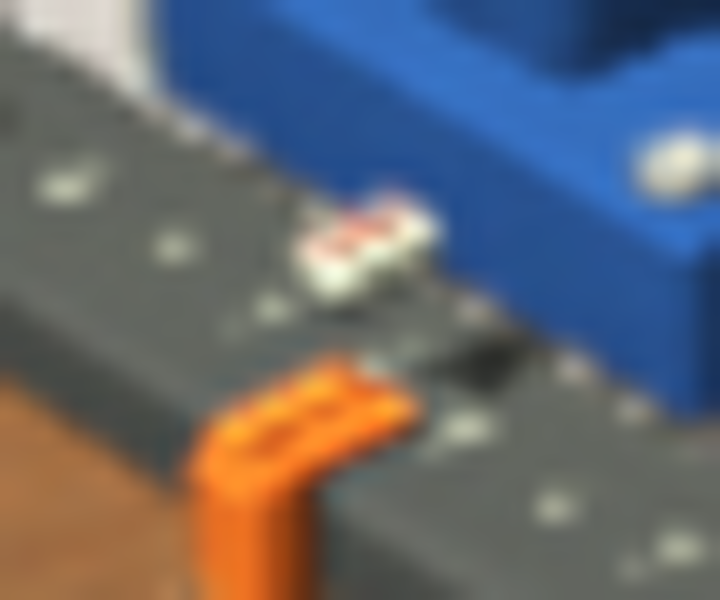

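The pointer and tab now agree, at x of about 30–31 mm from both cameras. I'll loosen the fingers to about a 35 mm gap before the swing.

Request:
carry_out(
  grip=[-0.2,-0.2,-0.2,-0.2],
  slide=[
    [0,0,0],
    [0,0,0],
    [0,0,0],
    [0,0,0],
  ],
  twist=[
    [0,0,0],
    [0,0,0],
    [0,0,0],
    [0,0,0],
  ],
)

```text
time_s: 7.7
position: [0.5543, -0.1498, 0.1185]
tcp_rot: [[0.818, 0.085, 0.569], [0.071, -0.996, 0.046], [0.571, 0.003, -0.821]]
force: [0.2, 0.6, -0.6]
opening: 0.394
```

```bash
cat >>h.py <<'E'
def hand(phi,dx,lead):
    p,R=pose(phi,dx=dx,off=-phi); return p+RB@[0,lead,0],R
E
cat >sw.py <<'E'
from h import *
import sys
s,p,R=now();phis=eval(sys.argv[1]);dx=float(sys.argv[2]);lead=float(sys.argv[3])
print(s["time_s"],s["joint_positions"].round(1),"F_b",(s["force"]@RB).round(2),"M_b",(s["moment"]@RB).round(2),s["opening"])
g=tob(p-R[:,2]*.019);r=g-H0-[dx,0,0];r=r-[0,lead,0]
print("ax",(r@AX).round(4),"d",(r@D).round(4),"y",(r@Y).round(4),"r",np.hypot(r@D,r@Y).round(4),"phi",np.arctan2(-(r@Y),r@D).round(3))
for f in phis:
    p1,R1=hand(f,dx,lead);w=Ro.from_matrix(R.T@R1).as_rotvec()
    print(round(f,3),(R.T@(p1-p)*1000).round(1).tolist(),w.round(3).tolist());p=p1;R=R1
E
python3 sw.py "np.arange(.88,.55,-.06)" .047 .005
```

```text
7.7 [-38.9  32.7 119.6  87.8  23.2 -35.7] F_b [ 0.22  0.56 -0.63] M_b [0.04 0.39 0.05] 0.3936761004081785
ax 0.0011 d 0.0659 y -0.0927 r 0.1138 phi 0.953
0.88 [-4.1, -8.0, -1.9] [0.004, 0.003, -0.001]
0.82 [-5.0, -4.4, -0.0] [0.0, 0.0, 0.0]
0.76 [-4.7, -4.6, 0.0] [0.0, 0.0, 0.0]
0.7 [-4.4, -4.9, -0.0] [0.0, 0.0, 0.0]
0.64 [-4.1, -5.2, 0.0] [0.0, 0.0, 0.0]
0.58 [-3.8, -5.4, 0.0] [0.0, 0.0, 0.0]
```

Request:
carry_out(
  grip=[-0.2,-0.2,-0.2,-0.2,-0.2,-0.2],
  slide=[
    [-1,-4,-1],
    [-3,-4,-1],
    [-5,-4.4,0],
    [-4.7,-4.6,0],
    [-4.4,-5,0],
    [-4.2,-5,0],
  ],
  twist=[
    [0,0,0],
    [0,0,0],
    [0,0,0],
    [0,0,0],
    [0,0,0],
    [0,0,0],
  ],
)

```text
time_s: 8.3
position: [0.5387, -0.1341, 0.1101]
tcp_rot: [[0.813, 0.072, 0.578], [0.069, -0.997, 0.026], [0.578, 0.019, -0.816]]
force: [1.0, -4.7, 0.5]
opening: 0.403
```

```bash
python3 sw.py "np.arange(.64,.3,-.06)" .047 .005; python3 ptr.py j
```

```text
8.3 [-38.   33.5 123.5 102.8  22.7 -50.6] F_b [ 0.59 -4.81  0.46] M_b [-0.64  0.18 -0.44] 0.40313476153456623
ax 0.0024 d 0.0825 y -0.0753 r 0.1117 phi 0.74
0.64 [-5.8, -10.0, -0.9] [0.025, -0.006, -0.002]
0.58 [-3.8, -5.4, -0.0] [0.0, 0.0, 0.0]
0.52 [-3.4, -5.6, 0.0] [0.0, 0.0, 0.0]
0.46 [-3.1, -5.8, -0.0] [0.0, 0.0, 0.0]
0.4 [-2.8, -6.0, 0.0] [0.0, 0.0, 0.0]
0.34 [-2.4, -6.2, -0.0] [0.0, 0.0, 0.0]
```

View pics/j_t.png

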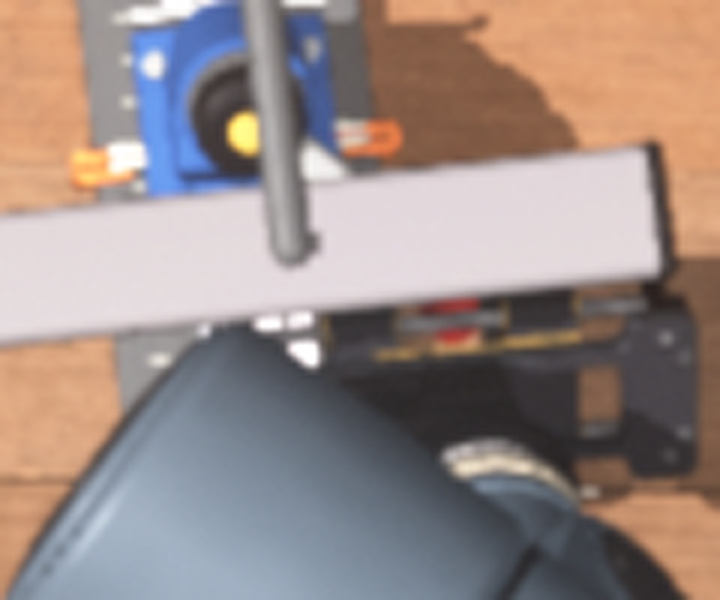

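View pics/j.png

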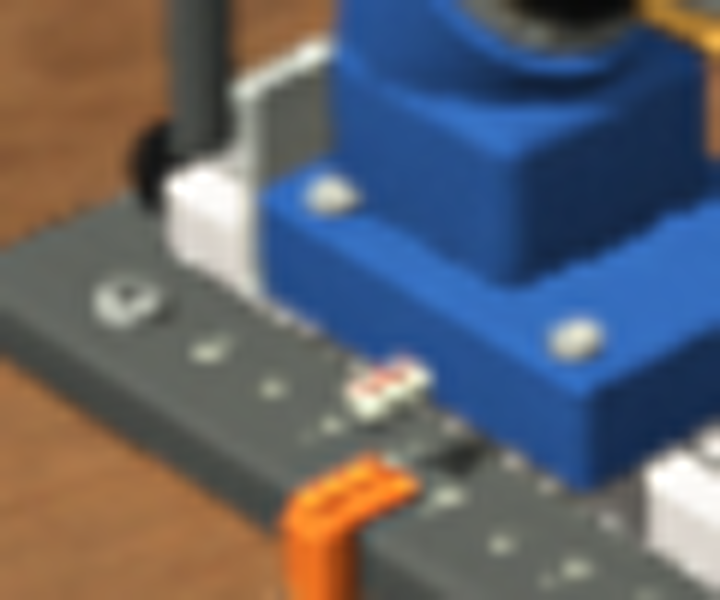

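Request:
carry_out(
  grip=[-0.2,-0.2,-0.2,-0.2,-0.2,-0.2],
  slide=[
    [-4,-6,-0.5],
    [-4,-6,-0.5],
    [-4,-6.5,0],
    [-3.5,-6.5,0],
    [-3.5,-7,0],
    [-3,-7,0],
  ],
  twist=[
    [0.006,-0.002,0],
    [0.006,-0.002,0],
    [0.006,-0.002,0],
    [0.006,0,0],
    [0.003,0,0],
    [0.003,0,0],
  ],
)

```text
time_s: 9.0
position: [0.5181, -0.1095, 0.0972]
tcp_rot: [[0.822, 0.066, 0.566], [0.059, -0.998, 0.03], [0.567, 0.009, -0.824]]
force: [-1.2, -6.9, 0.7]
opening: 0.398
```

```bash
python3 sw.py "np.arange(.4,.1,-.06)" .047 .005
```

```text
9.0 [-36.7  34.9 127.3 114.1  23.3 -61.2] F_b [-1.81 -6.73  0.7 ] M_b [-0.81  0.7  -0.67] 0.39844731644461717
ax 0.0023 d 0.1047 y -0.0491 r 0.1156 phi 0.438
0.4 [3.5, -6.7, -0.8] [0.02, 0.009, -0.013]
0.34 [-2.4, -6.2, 0.0] [0.0, 0.0, 0.0]
0.28 [-2.0, -6.3, 0.0] [0.0, 0.0, 0.0]
0.22 [-1.6, -6.4, -0.0] [0.0, 0.0, 0.0]
0.16 [-1.2, -6.5, 0.0] [0.0, 0.0, 0.0]
0.1 [-0.9, -6.5, -0.0] [0.0, 0.0, 0.0]
```

Request:
carry_out(
  grip=[-0.2,-0.2,-0.2,-0.2],
  slide=[
    [1,-6.5,-0.5],
    [0,-6.5,-0.5],
    [0,-6.5,0],
    [0,-6.5,0],
  ],
  twist=[
    [0.006,0.003,-0.004],
    [0.006,0.003,-0.004],
    [0.006,0.003,-0.004],
    [0.006,0,0],
  ],
)

```text
time_s: 9.4
position: [0.5106, -0.091, 0.0938]
tcp_rot: [[0.83, 0.068, 0.553], [0.058, -0.998, 0.037], [0.555, 0.002, -0.832]]
force: [-2.8, -7.7, -2.8]
opening: 0.401
```

```bash
python3 sw.py "np.arange(.2,.0,-.04)" .047 .005; python3 ptr.py k
```

```text
9.4 [-34.8  35.  128.5 117.5  22.9 -63.2] F_b [-3.45 -7.39 -2.81] M_b [-0.84  1.07 -0.72] 0.4005683086134432
ax 0.0029 d 0.1112 y -0.0301 r 0.1152 phi 0.265
0.2 [3.7, -8.6, -0.2] [0.012, 0.023, -0.015]
0.16 [-0.8, -4.3, 0.0] [0.0, 0.0, 0.0]
0.12 [-0.6, -4.4, -0.0] [0.0, 0.0, 0.0]
0.08 [-0.4, -4.4, 0.0] [0.0, 0.0, 0.0]
0.04 [-0.3, -4.4, 0.0] [0.0, 0.0, 0.0]
```

View pics/k.png

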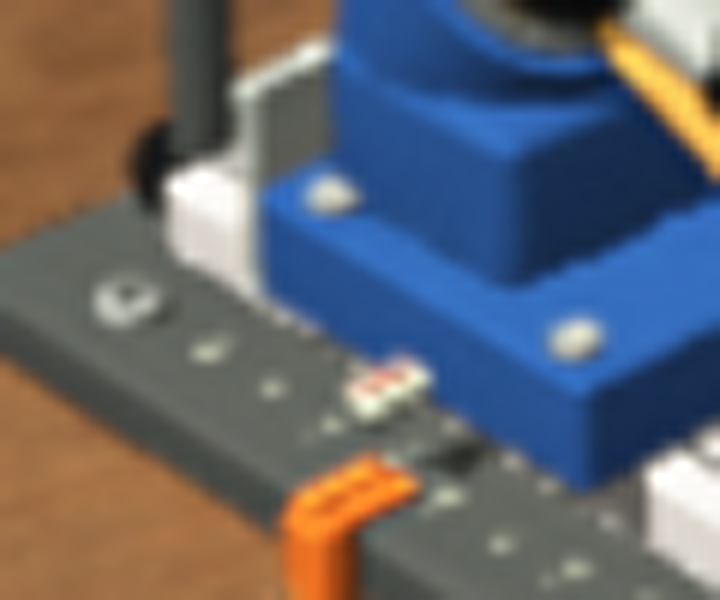

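View pics/k_t.png

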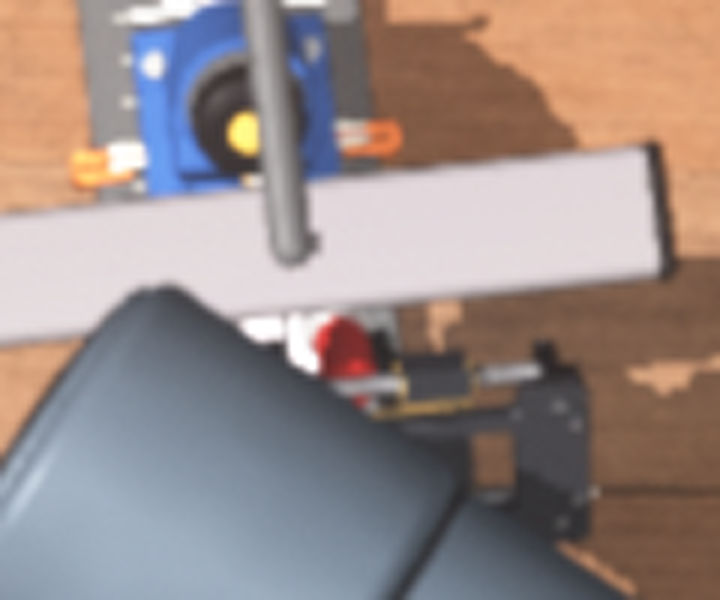

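Request:
carry_out(
  grip=[-0.2,-0.2],
  slide=[
    [0,-5,0],
    [0,-5,0],
  ],
  twist=[
    [0.003,0.004,-0.004],
    [0.003,0.004,-0.004],
  ],
)

```text
time_s: 9.7
position: [0.508, -0.0832, 0.0923]
tcp_rot: [[0.83, 0.072, 0.554], [0.062, -0.997, 0.038], [0.555, 0.003, -0.832]]
force: [-2.2, -5.5, -1.7]
opening: 0.4
```

```bash
python3 sw.py "np.arange(.12,.0,-.04)" .047 .005
```

```text
9.7 [-34.   35.2 129.3 120.4  23.3 -65.8] F_b [-2.71 -5.29 -1.69] M_b [-0.77  0.97 -0.63] 0.40033267840053777
ax 0.0028 d 0.1136 y -0.0222 r 0.1158 phi 0.193
0.12 [4.7, -9.3, -0.4] [0.011, 0.023, -0.011]
0.08 [-0.4, -4.4, 0.0] [0.0, 0.0, 0.0]
0.04 [-0.3, -4.4, 0.0] [0.0, 0.0, 0.0]
```

Request:
carry_out(
  grip=[-0.2,-0.2],
  slide=[
    [1.5,-4.5,0],
    [1.5,-4.5,0],
  ],
  twist=[
    [0.003,0.004,-0.004],
    [0.003,0.004,-0.004],
  ],
)

```text
time_s: 9.9
position: [0.5073, -0.0763, 0.0921]
tcp_rot: [[0.83, 0.075, 0.552], [0.064, -0.997, 0.039], [0.554, 0.003, -0.833]]
force: [-2.2, -6.2, -1.8]
opening: 0.398
```

```bash
python3 sw.py "np.arange(.08,.0,-.04)" .047 .005
```

```text
9.9 [-33.1  35.3 129.6 121.9  23.2 -66.7] F_b [-2.76 -6.01 -1.8 ] M_b [-0.74  1.03 -0.66] 0.3977779404501123
ax 0.0026 d 0.1138 y -0.0153 r 0.1148 phi 0.134
0.08 [4.5, -6.7, -0.5] [0.01, 0.024, -0.008]
0.04 [-0.3, -4.4, 0.0] [0.0, 0.0, 0.0]
```

Request:
carry_out(
  grip=[-0.2,-0.2],
  slide=[
    [1,-4,0],
    [1,-4,0],
  ],
  twist=[
    [0.003,0.004,-0.003],
    [0.003,0.004,-0.003],
  ],
)

```text
time_s: 10.1
position: [0.5062, -0.0717, 0.0913]
tcp_rot: [[0.831, 0.073, 0.551], [0.063, -0.997, 0.037], [0.552, 0.004, -0.834]]
force: [-2.9, -10.8, -1.1]
opening: 0.4
```

```bash
python3 sw.py "np.arange(.04,.0,-.04)" .047 .005
```

```text
10.1 [-32.4  35.3 129.9 123.6  23.1 -67.8] F_b [ -3.86 -10.53  -1.1 ] M_b [-1.3   1.06 -1.05] 0.3999481535858533
ax 0.0024 d 0.1148 y -0.0105 r 0.1152 phi 0.092
0.04 [5.3, -6.4, -0.8] [0.011, 0.026, -0.009]
```

Request:
carry_out(
  grip=[-0.2,-0.2],
  slide=[
    [0,-5,0],
    [0,-5,0],
  ],
  twist=[
    [0.003,0.002,-0.003],
    [0.003,0.002,-0.003],
  ],
)

```text
time_s: 10.3
position: [0.5048, -0.0659, 0.0901]
tcp_rot: [[0.833, 0.071, 0.549], [0.062, -0.997, 0.035], [0.55, 0.005, -0.835]]
force: [-2.5, -7.5, 0.1]
opening: 0.405
```

```bash
python3 sw.py "np.arange(.0,-.01,-.04)" .047 .005; python3 ptr.py l
```

```text
10.3 [-31.5  35.5 130.2 125.9  23.1 -69.3] F_b [-3.18 -7.25  0.06] M_b [-0.86  0.75 -0.72] 0.4048389419476749
ax 0.002 d 0.1161 y -0.0046 r 0.1162 phi 0.04
0.0 [6.5, -4.9, -1.3] [0.013, 0.028, -0.011]
```

View pics/l.png

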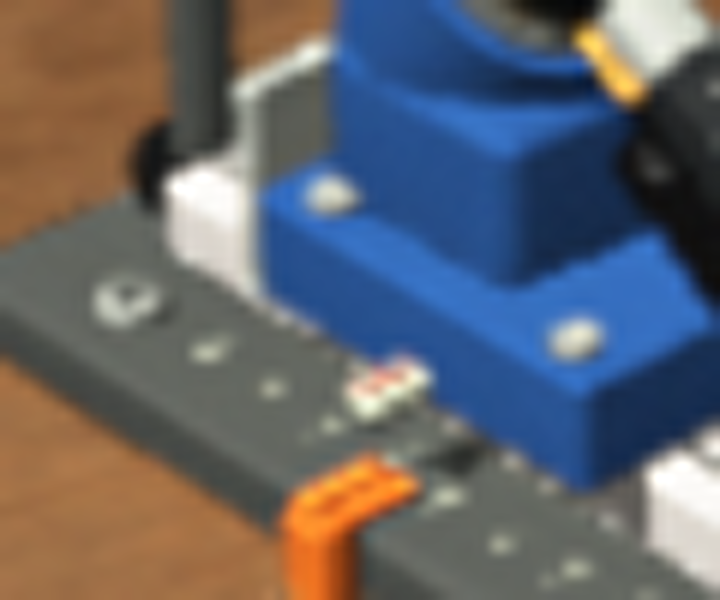

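Request:
carry_out(
  grip=[-0.2,-0.2],
  slide=[
    [1,-4,-0.5],
    [1,-4,-0.5],
  ],
  twist=[
    [0.003,0.004,-0.003],
    [0.003,0.004,-0.003],
  ],
)

```text
time_s: 10.6
position: [0.5041, -0.0581, 0.0913]
tcp_rot: [[0.83, 0.078, 0.552], [0.066, -0.997, 0.041], [0.554, 0.002, -0.833]]
force: [0.7, 0.1, 0.4]
opening: 0.401
```

```bash
python3 sw.py "np.arange(-.04,-.05,-.04)" .047 .005
```

```text
10.6 [-30.8  35.4 130.7 127.1  23.5 -70. ] F_b [0.66 0.08 0.38] M_b [ 0.    0.32 -0.02] 0.4006698210830467
ax 0.0029 d 0.1155 y 0.0031 r 0.1156 phi -0.027
-0.04 [6.0, -1.4, -0.2] [0.007, 0.024, -0.007]
```

The force fell to zero, which fits the post having snapped away from the finger. I'll check whether the pin is out.

```bash
python3 - <<'E'
from h import *
from rig import bot
c=bot.capture("scene");np.savez("sc.npz",**c);crop(c,280,200,380,290,7,"pics/m.png")
t=bot.capture("top");np.savez("tc.npz",**t);crop(t,300,200,420,300,6,"pics/m_t.png")
P=tob(cloud(c));h=cv2.cvtColor(c["color"],cv2.COLOR_RGB2HSV);m=(cv2.inRange(h,(21,150,120),(33,255,255))>0)&(abs(P[...,0])<.06)&(abs(P[...,1])<.02)&(P[...,2]>.1)
q=P[m];print("pin",q.mean(0),m.sum(),np.percentile((q-H0-[.047,0,0])@AX,[0,20,50,80,100]))
E
```

```text
pin [0.01464974 0.00302572 0.16242745] 52 [-0.04246416 -0.01302711 -0.0068788  -0.00433152 -0.00105431]
```

View pics/m.png

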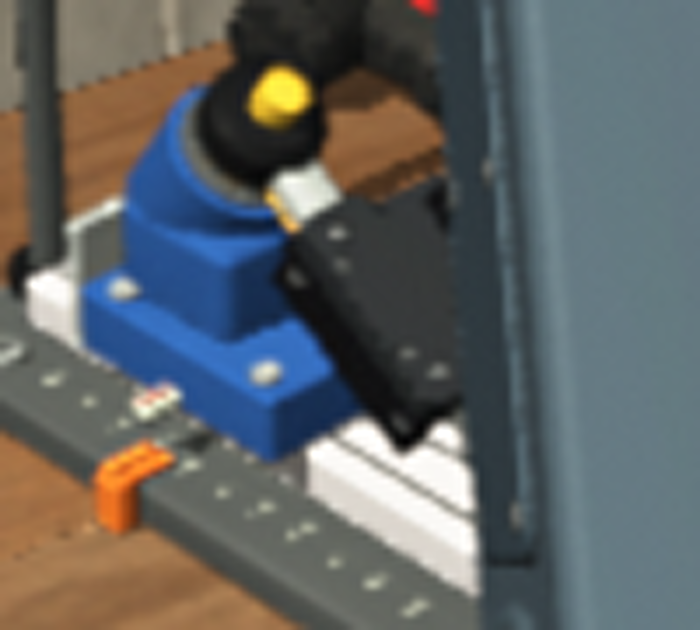

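View pics/m_t.png

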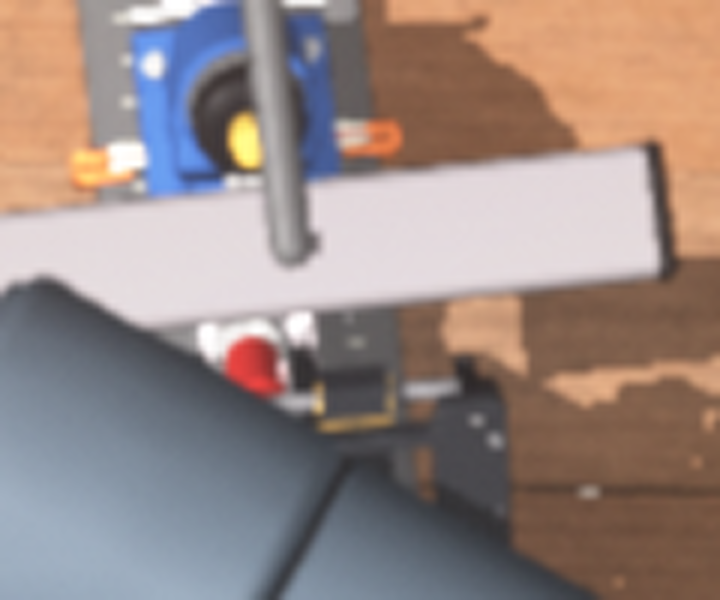

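The pin has jumped out at crop (280,95) and the pointer is still at the mark at (157,398). I'll open the fingers and back off along the axis.

Request:
carry_out(
  grip=[0.3,0.3,0.3,0.3,0.3],
  slide=[
    [0,0,0],
    [0,0,0],
    [0,0,0],
    [0,0,0],
    [0,0,0],
  ],
  twist=[
    [0,0,0],
    [0,0,0],
    [0,0,0],
    [0,0,0],
    [0,0,0],
  ],
)

```text
time_s: 11.2
position: [0.5045, -0.0556, 0.092]
tcp_rot: [[0.828, 0.083, 0.554], [0.07, -0.997, 0.045], [0.556, 0.001, -0.831]]
force: [0.7, -0.6, -0.3]
opening: 0.641
```

Request:
carry_out(
  grip=[0.3,0.3,0.3,0.3,0.3],
  slide=[
    [0,0,-5],
    [0,0,-8],
    [0,0,-8],
    [0,0,-8],
    [0,0,-8],
  ],
  twist=[
    [0,0,0],
    [0,0,0],
    [0,0,0],
    [0,0,0],
    [0,0,0],
  ],
)

```text
time_s: 11.7
position: [0.4827, -0.0571, 0.1237]
tcp_rot: [[0.829, 0.084, 0.553], [0.069, -0.997, 0.046], [0.555, -0.0, -0.832]]
force: [-0.2, -0.7, -0.0]
opening: 0.653
```

```bash
python3 sw.py "[-.06]" .047 0; python3 - <<'E'
from h import *
s,p,R=now();print(p,R.round(3),s["opening"])
E
```

```text
11.7 [-33.   29.6 132.5 115.5  22.1 -60.1] F_b [-0.25 -0.73 -0.04] M_b [ 0.06  0.34 -0.01] 0.6529762313715879
ax 0.0416 d 0.1144 y 0.0109 r 0.1149 phi -0.095
-0.06 [5.9, 4.2, 38.5] [0.002, 0.022, -0.003]
[ 0.48266451 -0.05707129  0.12366735] [[ 0.829  0.084  0.553]
 [ 0.069 -0.997  0.046]
 [ 0.555 -0.    -0.832]] 0.6529762313715879
```

Request:
carry_out(
  grip=[0.3,0.3,0.3,0.3,0.3,0.3],
  slide=[
    [0,0,-10],
    [0,0,-10],
    [0,0,-10],
    [0,0,-10],
    [0,0,-10],
    [0,0,0],
  ],
  twist=[
    [0,0,0],
    [0,0,0],
    [0,0,0],
    [0,0,0],
    [0,0,0],
    [0,0,0],
  ],
)

```text
time_s: 12.3
position: [0.4517, -0.059, 0.1686]
tcp_rot: [[0.829, 0.083, 0.553], [0.07, -0.997, 0.045], [0.555, 0.001, -0.832]]
force: [-0.3, 0.0, -0.7]
opening: 0.648
```

```bash
python3 sw.py "[-.06]" .047 0; python3 - <<'E'
from h import *
from rig import bot
c=bot.capture("scene");np.savez("sc.npz",**c);crop(c,270,200,370,285,7,"pics/n.png");crop(c,284,245,320,275,20,"pics/n3.png")
t=bot.capture("top");np.savez("tc.npz",**t);crop(t,300,200,420,300,6,"pics/n_t.png")
P=tob(cloud(c));h=cv2.cvtColor(c["color"],cv2.COLOR_RGB2HSV);m=(cv2.inRange(h,(21,150,120),(33,255,255))>0)&(abs(P[...,0])<.06)&(abs(P[...,1])<.02)&(P[...,2]>.13)
q=P[m];print("pin",q.mean(0),m.sum())
E
```

```text
12.3 [-36.8  20.4 134.2  92.9  21.6 -39.6] F_b [-0.31  0.04 -0.69] M_b [ 0.02  0.35 -0.06] 0.648480278969065
ax 0.0962 d 0.1141 y 0.0117 r 0.1147 phi -0.102
-0.06 [6.8, 4.7, 93.1] [0.004, 0.022, -0.003]
pin [0.01309591 0.00423334 0.16533087] 53
```

View pics/n.png

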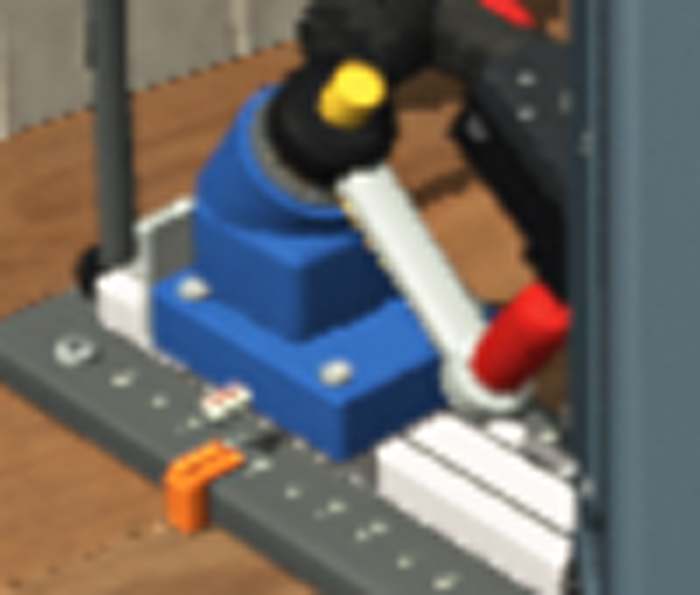

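View pics/n3.png

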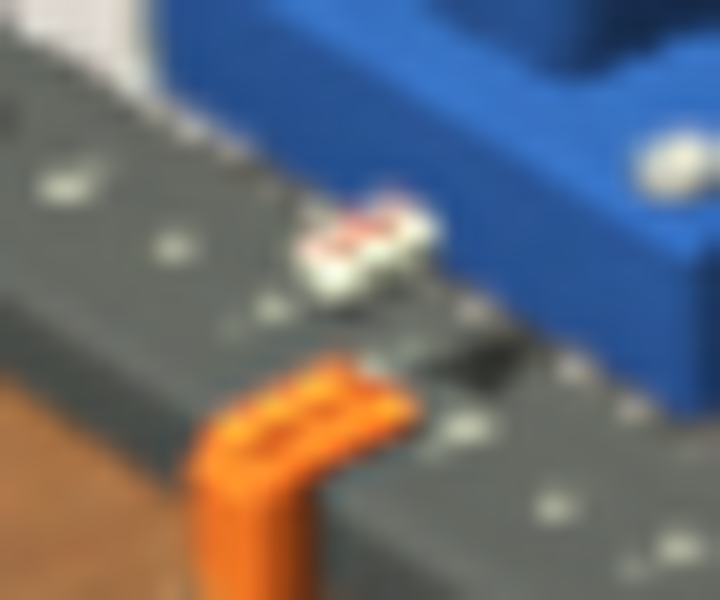

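View pics/n_t.png

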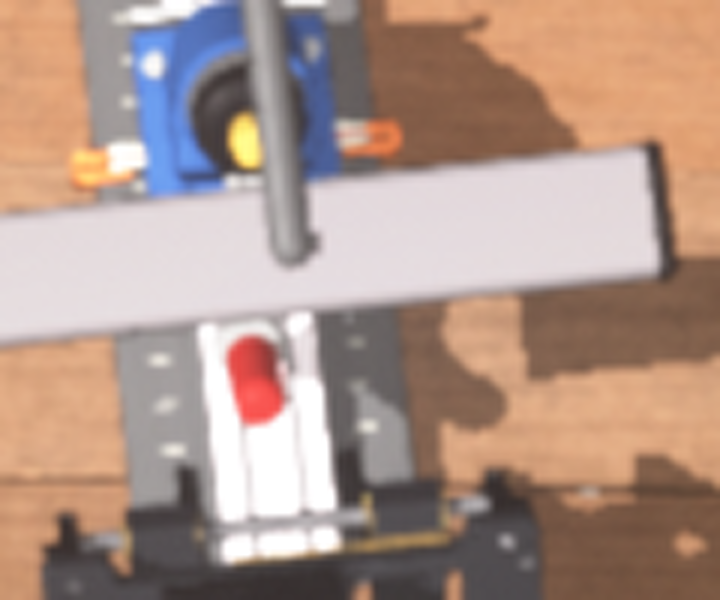

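The gripper is clear of everything. The pin stays out at crop (350,95), the pointer's red line is in the same pixels as when it was set on the mark, and the bar is untouched.

```bash
python3 -c "
from rig import bot
print(bot.hand_in())"
```

```text
the job is handed in; nothing more can be done
None
```

The carriage is on the mark and locked at the first click, and I handed the job in at about 12.5 s of the 45 s allowed. Handing in gives no verdict, so this rests on my own checks.

**What I did:** I gripped the red post with the tool leaning back along the lever's axis. I slid the carriage about 47 mm to the tabs, then loosened the fingers and pushed the lever clockwise with one finger. The force rose to about 10.5 N, fell to 7 N and then to zero as the lever snapped away from the finger. I stopped there, opened the fingers and backed off.

**Last checks:**
- **Mark:** the pointer is at about 30 to 31.5 mm along the rail and the tabs at about 31 mm, well within the 8 mm limit. The pointer was in the same place in the pictures after I let go.
- **Click:** the yellow pin stays out and the post is free of the fingers. No force over 10.5 N was read during the push, so overtightening is unlikely, but forces were only read at the end of each call.
- **Surroundings:** the light bar was in the same place in the top pictures and I saw no jump in force near it. The other tools showed no sign of having moved, but I did not measure them.

**One disagreement:** before the last 3 mm of the slide, the two cameras differed by about 4 mm on the pointer's position. They agreed to within 2 mm once it was on the mark.

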